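# Check the pressure of a sample jar with a rod gauge

## Task

Take the metal rod gauge out of its stand, push its open mouth straight down over the brass valve stem on the lid of the pressurised jar and keep it pressed for about one and a half seconds with a steady 12 to 18 N, never over 20 N, so that the pressure drives the rod out of the gauge. Then lift it off, stand it back upright and fully down in the same hole of the stand with the rod still out for reading, and let go; do not touch the rod, and leave the other things on the bench where they are.

Things in the scene. Friction and masses are not known exactly. Their poses are not given: they have to be found in the camera images.
- gauge: Stick pressure gauge: aluminium barrel, 22 mm diameter, 115 mm long, 140 g, mouth down in the stand's middle hole. Origin: centre of the open mouth; z along the barrel to the rod end. The mouth is a brass socket, 12 mm bore, 14 mm deep, flat floor, that goes over the valve stem. Take it 92 to 105 mm above the mouth; keep 30 mm above the barrel's end free for the rod.
- gauge_rod: Thin white rod with a black head (10 mm diameter, 3 mm thick) at the barrel's upper end. Origin: underside of the head, at the start 115 to 117 mm above the gauge's origin (pushed in). It rises along the gauge's z by up to 22 mm when the valve is pressed open, by an amount set by the jar's unknown pressure, and stays there (0.3 N friction). Do not touch it.
- stand: White block 75 x 190 x 60 mm high, fixed (position and yaw vary), with three round holes in a row along its y axis: the wide one for the gauge in the middle, 27 mm diameter, 3 mm chamfer, 52 mm deep, and narrow ones 62 mm to either side holding spikes. Origin: centre of the underside.
- stand_seat (a point): Centre of the floor of the stand's middle hole, 8 mm above the bench: where the gauge's mouth rests at the start and in the end.
- jar: The pressurised jar: steel pot 92 mm diameter, grey lid 100 mm diameter, lid top 90 mm above the bench, fixed, with a brass valve on its axis. Origin: centre of the underside; z up. Not the similar jar with a black knob.
- jar_lid (a point): Centre of the jar's lid top. Above it a brass hexagon nut and the upright stem, 9 mm diameter, tapered tip 22 mm above the nut. Screwed in to an unmeasured depth: the tip is 33 to 57 mm above this point. The stem is sprung: yields from about 4 N, then sinks at 2 to 3 N per mm, opening the valve, to a hard stop after 4 mm at about 15 N, and springs back.
- spike_a: Steel spike with a black head, 11 mm shaft, 17 mm head, 96 mm long, loose in the stand's hole at +y. Bystander. Origin: lower end; its head reaches 104 mm above the bench.
- spike_b: The same in the stand's hole at -y. Bystander.
- knob_jar: Jar of the same size with a black knob on its lid, 118 mm high, fixed. Bystander. Origin: centre of the underside.
- bottle: White bottle, 52 mm diameter, 120 mm high, loose. Bystander. Origin: centre of the underside.
- beaker: Glass beaker, 64 mm diameter, 70 mm high, loose. Bystander. Origin: centre of the underside.
Mind the look-alikes: they are no part of the job. Leave any green or purple look-alike of the jar alone.

How it is judged:
On the way, in this order (a step that is already met when the one before it is completed fails the run):
1. the gauge is lifted out of the stand (height (world z) of gauge above 0.065 m), for 0.1 s.
2. the gauge is pressed upright over the jar's valve with more than 10 N for 1 s, its rod driven out by more than 6 mm (contact force between gauge and jar above 10 N and horizontal distance between gauge and jar below 0.006 m and angle between gauge's own z axis and vertical below 0.15 rad and z of gauge_rod in the frame of gauge above 0.121 m), for 1 s.
At the end, for the whole second after the job is handed in: The gauge stands at rest, released, in the middle hole of the stand: its mouth within 5 mm of the hole's floor in height and 6 mm sideways, tilted less than 7 degrees, its rod still out by more than 6 mm (horizontal distance between gauge and stand_seat below 0.006 m and z of gauge in the frame of stand_seat below 0.005 m and angle between gauge's own z axis and vertical below 0.12 rad and z of gauge_rod in the frame of gauge above 0.121 m and linear speed of gauge below 0.02 m/s); the robot touches nothing.
It fails at once if the gauge is pressed on the jar with more than 20 N (contact force between gauge and jar above 20 N).
It fails at once if the robot touches the gauge's rod (contact force between any of the fingers, the arm and gauge_rod above 0.5 N).
It fails at once if the robot itself touches the jar or the knob jar hard (contact force between the fingers and jar above 5 N or contact force between the fingers and knob_jar above 5 N).
It fails at once if a bystander is moved by more than 20 mm (distance of any of spike_a, spike_b, bottle, beaker from where it was at the start of the episode above 0.02 m).
It also fails if it takes over 67 s, if anything falls off the work surface, if the arm or the gripper's body presses on something with over 40 N, if the wrist force passes 120 N, or if a joint passes its speed limit or range.

## Robot

A 6-joint arm with a two-finger parallel gripper is mounted at the origin on the work surface. World frame = base frame: x ahead of the robot, y to its left, z up, the work surface at z = 0. Lengths are in m, angles in rad, forces in N, time in s.
With the tool pointing down it reaches from about 0.375 to 0.925 m from the base axis. Payload 5.7 kg.
Tool frame: the origin (TCP) lies at the very end of the fingers, on their centre line; the grasp point (between the pads) lies 19 mm behind it; z points along the fingers, y is the direction in which the jaws open and shut (so a half turn about z gives the same grasp; the last joint's range is limited). The gripper opens to 88 mm and grips with 3 to 60 N. Pads are 20 mm wide; open, the fingers measure 115 mm over their backs; the gripper's body (75 mm by 178 mm) begins 61 mm behind the grasp point.
Start: joints at [1.031, 0.359, 1.51, -0, 1.272, -0.115], TCP at [0.247, 0.547, 0.223] pointing down, gripper open.
Joint ranges: [-2.97, 2.97], [-1.01, 2.36], [0.21, 2.38], [-0.96, 4.11], [0.2, 2.71], [-2.98, 2.98]. Speed limits (rad/s): [2.39, 2.39, 3.14, 3.14, 3.14, 3.14].

## Interface

Orientations are given as a unit quaternion [w, x, y, z].
In Python, from rig import manip gives the robot as it stands.
- The arm moves only by the tool apply_moves, never from a script. Its argument "increments" is a list of rows, each an object with "gripper": the finger opening in m, from 0 to 0.0878; "linear": the shift along the tool's x, y, z in m, a list of three; "rotation": the turn, a rotation vector about the tool's x, y, z in rad, a list of three. A call has 1 to 10 rows; each row is the pose to reach, as a shift and turn from the pose commanded when the call began, along the tool's axes at that moment; what a row does not reach only later rows make up. A row lasts 1/8 s, in which the tool goes at most 62.5 mm and 10.7 degrees, less where a joint would pass 70% of its speed; a pose out of reach is approached as far as the arm can. A call with a gripper value outside its range is refused whole. The fingers move at their own pace and stop on an object; "force" is the grip in N (left out, the last holds). Time passes only in rows, so rows that repeat a pose let the fingers close. It gives the time, the measured TCP pose, the force and the opening at its end, in the units of the state.
- manip.get_state(): the state, without advancing time (a new reading comes with each control period).
- manip.snapshot(name): name is "side" or "top"; returns a dict with "image" (480x640x3 uint8, red, green, blue), "depth" (480x640 float32, m along the optical axis (not along the pixel's ray), 0 where there is no reading), "fx", "fy", "cx", "cy" (pixels), "R" (3x3) and "t" (3): a world point X has camera coordinates R X + t. Camera axes: x right, y down, z forward; pixel columns grow to the right and rows downward; lengths in m; the calibration is good to about 2 mm. A picture is of the moment at which its call begins.
- manip.hand_in(): hands the job in, once; it reports no verdict.
The state is a dict: "clock": time; "q": joint angles; "qd": joint speeds; "tau": joint torques, N m; "eef_pos": TCP position; "tcp_rot": TCP orientation; "ft_force": force on the tool from outside, world axes, zero at the start; "wrist_torque": the same for the moment, N m; "width": opening from 0.0 (shut) to 1.0 (fully open).
Only numpy, scipy, OpenCV 4.12 (cv2) and the standard library are available. Lean on these libraries where they do the work, as an engineer would, in place of code of your own. Each camera call takes 0.05 s, during which the arm holds its last target.

## Working session

There is one attempt and no reset: what is moved stays moved. The work goes in short steps, Python scripts to look and compute and a tool call to move; the robot and the scene stay as the last step left them, time stands still between calls to the robot, and variables do not carry over. Pictures are saved under pics/ and viewed, and the job is handed in when it is done.

Besides the shell and the picture viewer there is one more tool, called after "Request:" as name(argument=value, ...) on one line, values as JSON. apply_moves: Moves the arm, as the interface text tells. Its arguments: {"type":"object","properties":{"increments":{"type":"array","items":{"type":"object","properties":{"gripper":{"type":"number"},"linear":{"type":"array","items":{"type":"number"}},"rotation":{"type":"array","items":{"type":"number"}}}}},"force":{"type":"number"}},"required":["increments"]}

```bash
ls; mkdir -p pics; python3 - <<'E'
from rig import manip
import cv2,pickle
print(manip.get_state())
for n in ["side","top"]:
    s=manip.snapshot(n); cv2.imwrite(f"pics/{n}0.png",s["image"][:,:,::-1]); pickle.dump(s,open(f"{n}0.pkl","wb"))
    print(n,s["fx"],s["fy"],s["cx"],s["cy"],s["R"],s["t"])
E
```

```text
pics
{'clock': 0.0, 'q': array([ 1.03088340e+00,  3.59505698e-01,  1.51143569e+00,  7.61518178e-06,
        1.27248409e+00, -1.15086756e-01]), 'qd': array([-5.75223539e-04,  1.92303858e-05,  9.32459705e-04, -1.69066731e-03,
       -5.76089153e-04, -1.65900344e-03]), 'tau': array([-1.58419520e-03, -5.15381670e+01, -2.70722026e+01,  6.72774157e-02,
        3.54226353e-02, -1.47828273e-04]), 'eef_pos': array([0.24693735, 0.54607134, 0.22180794]), 'tcp_rot': array([-2.98234177e-04,  2.10820369e-01,  9.77524390e-01, -8.66536015e-04]), 'ft_force': array([ 0.51419394,  0.15531652, -0.54808783]), 'wrist_torque': array([-0.04326065,  0.01933484,  0.00343936]), 'width': 0.9985161555850639}
side 516.8313809957955 516.8313809957955 325.55696211141236 236.17210758247563 [[ 0.92397483 -0.38241978  0.00506173]
 [-0.17892546 -0.44392816 -0.87801678]
 [ 0.33801803  0.81035974 -0.47860308]] [-0.44515736  0.22378784  1.07224851]
top 502.7472056943846 502.7472056943846 313.90101310314736 238.8417164042335 [[-0.0139801  -0.99970392  0.01991556]
 [-0.99819907  0.01279149 -0.05860884]
 [ 0.05833674 -0.02069905 -0.99808235]] [0.04801446 0.53310254 1.11260944]
```

View pics/side0.png

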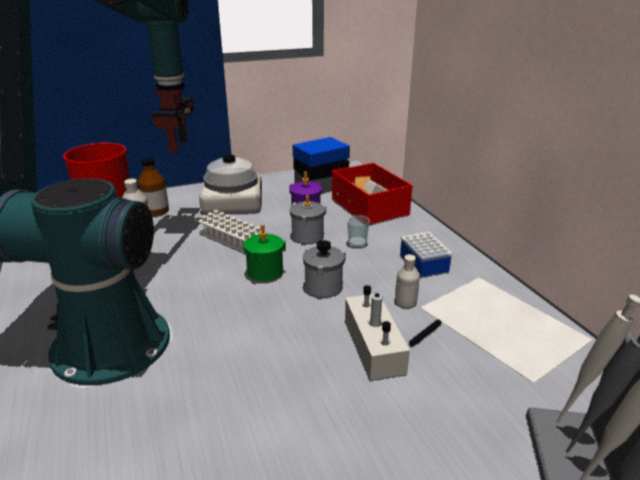

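View pics/top0.png

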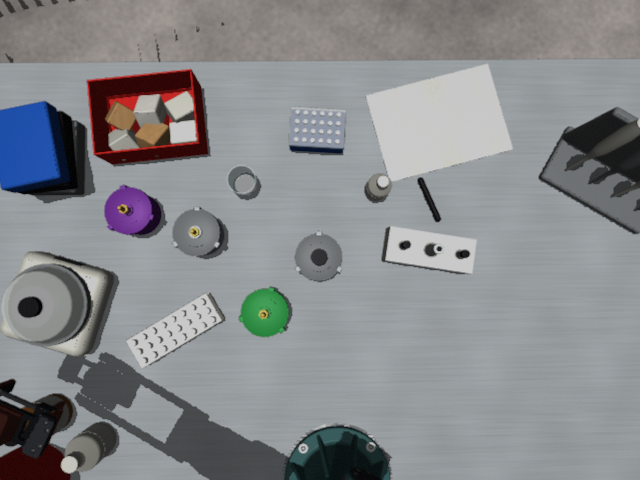

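The gauge is at top pixel (438,249) and side pixel (376,310), in the white block.

Candidates for the jar:
- **Grey with brass valve:** top (195,232), side (307,215). This fits the description.
- **Green:** top (264,313).
- **Purple:** top (125,210).
- **Knob jar:** top (318,257).

Candidates for the gauge are the two black-headed spikes, top (405,245) and (463,254). Next I'll check the choice in close crops.

```bash
python3 - <<'E'
import cv2,pickle,numpy as np
t=pickle.load(open("top0.pkl","rb"));s=pickle.load(open("side0.pkl","rb"))
def crop(p,x,y,w,h,k): return cv2.resize(p["image"][y:y+h,x:x+w,::-1],(w*k,h*k),interpolation=cv2.INTER_NEAREST)
a=crop(t,380,220,100,60,4); b=crop(t,165,200,70,60,4)
c=crop(s,340,280,70,100,4)[:, :]; d=crop(s,280,185,60,60,4)
W=np.zeros((600,800,3),np.uint8)
W[:240,:400]=a;W[240:480,:280]=b;W[:400,420:700]=c
cv2.imwrite("pics/c0.png",W)
W=np.zeros((480,480,3),np.uint8);W[:]=crop(s,280,185,60,60,8);cv2.imwrite("pics/c1.png",W)
# world points of depth
def pts(p):
    v,u=np.mgrid[:480,:640];z=p["depth"]
    C=np.stack([(u-p["cx"])/p["fx"]*z,(v-p["cy"])/p["fy"]*z,z],-1)
    return (C-p["t"])@p["R"]
T=pts(t);S=pts(s)
for n,P,l in[("top",T,[(438,249),(434,248),(405,245),(463,254),(195,232),(185,245),(390,260),(318,257)]),("side",S,[(376,296),(376,310),(307,198),(307,212),(367,290),(386,327)])]:
    for u,v in l: print(n,u,v,P[v,u].round(4))
m=(T[...,2]>.055)&(T[...,2]<.065);m[:,:370]=0;m[:,490:]=0;m[:220]=0;m[290:]=0
q=T[m];print(m.sum(),q[:,2].mean(),cv2.minAreaRect(q[:,:2].astype(np.float32)))
m=(T[...,2]>.08)&(T[...,2]<.1);m[:,:165]=0;m[:,235:]=0;m[:200]=0;m[265:]=0
q=T[m];print(m.sum(),np.median(q[:,2]),cv2.minEnclosingCircle(q[:,:2].astype(np.float32)),cv2.minAreaRect(q[:,:2].astype(np.float32)))
E
```

```text
top 438 249 [ 0.5032 -0.2074  0.1302]
top 434 248 [ 0.5054 -0.1999  0.1277]
top 405 245 [ 0.5133 -0.1459  0.1039]
top 463 254 [ 0.4931 -0.2665  0.1033]
top 195 232 [0.5456 0.2868 0.1062]
top 185 245 [0.5199 0.3109 0.0903]
top 390 260 [ 0.4833 -0.122   0.0574]
top 318 257 [0.4906 0.0352 0.1182]
side 376 296 [ 0.4998 -0.2122  0.1274]
side 376 310 [ 0.4994 -0.2163  0.0966]
side 307 198 [0.5431 0.2839 0.1208]
side 307 212 [0.535  0.2634 0.0886]
side 367 290 [ 0.51   -0.1548  0.1023]
side 386 327 [ 0.4887 -0.2769  0.1023]
2665 0.06052211282154715 ((0.5054454803466797, -0.2096228003501892), (0.1907145082950592, 0.07527128607034683), 80.37954711914062)
1767 0.08788705402022948 ((0.5472919344902039, 0.2906429171562195), 0.054852165281772614) ((0.5504426956176758, 0.29045960307121277), (0.09926608949899673, 0.10316648334264755), 87.90603637695312)
```

View pics/c0.png

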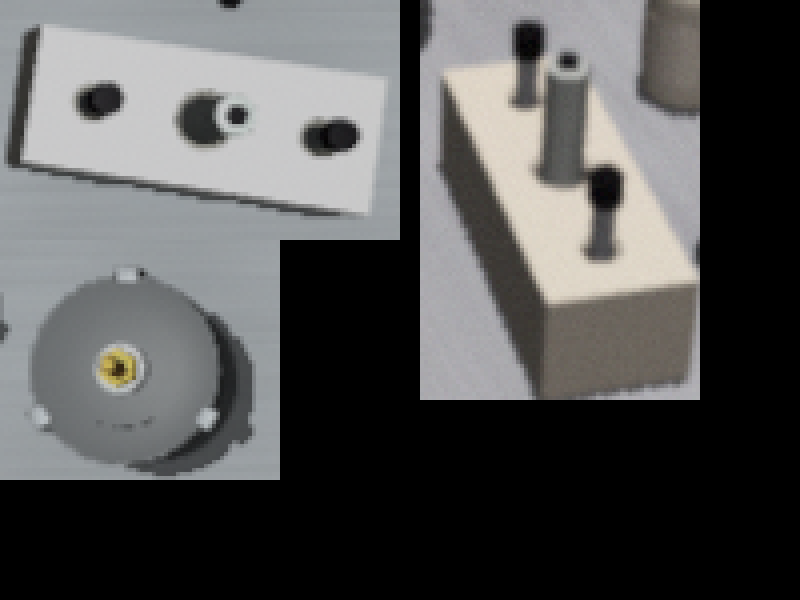

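View pics/c1.png

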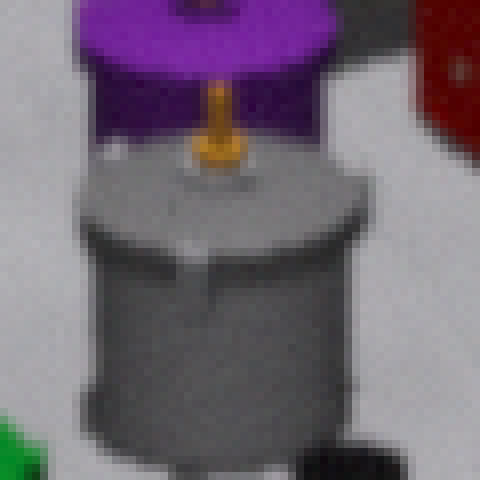

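```bash
cat > h.py <<'E'
import cv2,pickle,numpy as np
def load(n): return pickle.load(open(n,"rb"))
def ray(p,u,v):
    d=p["R"].T@np.array([(u-p["cx"])/p["fx"],(v-p["cy"])/p["fy"],1]);return -p["R"].T@p["t"],d/np.linalg.norm(d)
def tri(p,a,q,b):
    o1,d1=ray(p,*a);o2,d2=ray(q,*b)
    k=np.linalg.lstsq(np.stack([d1,-d2],1),o2-o1,rcond=None)[0]
    x,y=o1+k[0]*d1,o2+k[1]*d2
    return (x+y)/2,np.linalg.norm(x-y)
def proj(p,X):
    c=p["R"]@np.asarray(X)+p["t"];return np.array([p["fx"]*c[0]/c[2]+p["cx"],p["fy"]*c[1]/c[2]+p["cy"]])
def atz(p,u,v,z):
    o,d=ray(p,u,v);return o+d*(z-o[2])/d[2]
def crop(p,x,y,w,h,k): return cv2.resize(p["image"][y:y+h,x:x+w,::-1],(w*k,h*k),interpolation=cv2.INTER_CUBIC)
E
python3 - <<'E'
from h import *
t=load("top0.pkl");s=load("side0.pkl")
W=np.zeros((600,800,3),np.uint8)
W[:300,:400]=crop(t,425,238,25,20,16)[:300,:400];W[:300,400:800]=crop(t,183,222,25,20,16)[:300]
W[300:600,:400]=crop(s,364,288,25,20,16)[:300];W[300:600,400:]=crop(s,295,190,25,20,16)[:300]
cv2.imwrite("pics/c2.png",W)
g=tri(t,(438.5,248.6),s,(376.8,295.3));print("gauge head",g)
for n,a,b in[("tip",(195,232.3),(307.3,195.5)),("spikeA",(406,244.5),(367,288)),("spikeB",(464.5,253),(386.5,325))]:print(n,tri(t,a,s,b))
E
```

```text
gauge head (array([ 0.50367504, -0.20926345,  0.12616527]), np.float64(0.0009994021522326797))
tip (array([0.5432915 , 0.28182155, 0.12916634]), np.float64(8.460649864615248e-05))
spikeA (array([ 0.51392412, -0.14817997,  0.10211343]), np.float64(0.0010357741455898123))
spikeB (array([ 0.49440593, -0.27017673,  0.10049291]), np.float64(0.0016741638441647715))
```

View pics/c2.png

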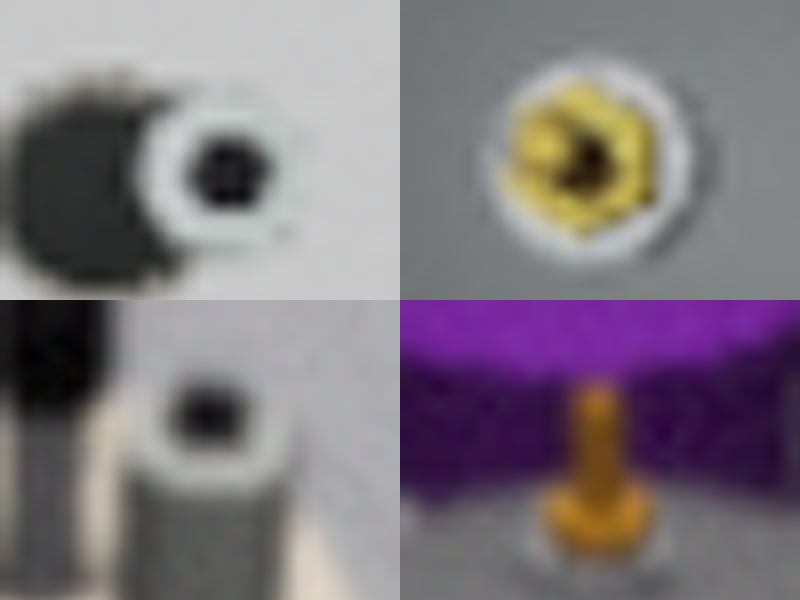

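The close crop confirms a grey jar with a brass valve. The dark spot near (194,231) is shadow, and the stem tip leans outward to about (191.5,231). I'll measure the axis from the washer and lid, and the height from the side view.

```bash
python3 - <<'E'
from h import *
t=load("top0.pkl");s=load("side0.pkl")
w=atz(t,195.3,231.5,.092);print("washer top",w)
# lid circle via color: circle of grey edges -> Hough/ellipse on depth mask
def pts(p):
    v,u=np.mgrid[:480,:640];z=p["depth"]
    C=np.stack([(u-p["cx"])/p["fx"]*z,(v-p["cy"])/p["fy"]*z,z],-1)
    return (C-p["t"])@p["R"]
T=pts(t);m=((T[...,2]>.075)&(T[...,2]<.16)).astype(np.uint8);m[:,:165]=0;m[:,235:]=0;m[:200]=0;m[265:]=0
m=cv2.morphologyEx(m,cv2.MORPH_OPEN,np.ones((5,5)))
c=max(cv2.findContours(m,0,1)[0],key=len);e=cv2.fitEllipse(c);print(e,atz(t,*e[0],.088))
for z in(.123,.127,.130,.135,.14,.147):print(z,proj(s,[w[0],w[1],z]),proj(t,[w[0],w[1],z]))
print("nut base side",proj(s,[w[0],w[1],.107]))
print("tri",tri(t,(191.7,231),s,(306.9,195.2)))
# stem column in side: profile
im=s["image"].astype(int)
for v in range(190,212):
    r=im[v,296:320]; b=(r[:,0]-r[:,2]); k=b>60
    print(v,k.sum(), (296+np.where(k)[0].mean()) if k.any() else None)
E
```

```text
washer top [0.54768218 0.28921    0.092     ]
((195.611083984375, 232.0318603515625), (46.82426834106445, 48.20859146118164), 84.86763000488281) [0.54686385 0.28942123 0.088     ]
0.123 [307.85043338 196.28234269] [191.99308516 230.37716567]
0.127 [307.83405738 194.96049123] [191.55165474 230.22728179]
0.13 [307.82174659 193.96677921] [191.21828908 230.11409036]
0.135 [307.80117357 192.30614916] [190.65826024 229.92393742]
0.14 [307.78053143 190.63994064] [190.09263537 229.73188438]
0.147 [307.75151567 188.29782326] [189.29119838 229.45976339]
nut base side [307.91550214 201.53461466]
tri (array([0.54557214, 0.28921061, 0.12662937]), np.float64(0.0012293872990677213))
190 0 None
191 0 None
192 0 None
193 0 None
194 0 None
195 0 None
196 2 306.5
197 3 307.0
198 3 307.0
199 2 306.5
200 3 307.0
201 4 307.5
202 7 307.0
203 7 307.0
204 5 307.0
205 3 307.0
206 0 None
207 0 None
208 0 None
209 0 None
210 0 None
211 0 None
```

```bash
cat >> h.py <<'E'
from scipy.spatial.transform import Rotation as Ro
def plan(st,tgt,yang=None):
    w,x,y,z=st["tcp_rot"];R=Ro.from_quat([x,y,z,w])
    lin=R.inv().apply(np.array(tgt)-st["eef_pos"])
    if yang is None: Rt=R
    else:
        a=np.radians(yang);yv=np.array([np.cos(a),np.sin(a),0]);zv=np.array([0,0,-1.]);Rt=Ro.from_matrix(np.stack([np.cross(yv,zv),yv,zv],1))
    return lin.round(4),(R.inv()*Rt).as_rotvec().round(4)
E
python3 - <<'E'
from h import *
from rig import manip
st=manip.get_state()
print(plan(st,(.504,-.209,.21),-9.4))
E
```

```text
(array([-0.5454, -0.5821,  0.0128]), array([-1.5000e-03,  9.0000e-04,  1.3101e+00]))
```

Request:
apply_moves(increments=[{"gripper": 0.0878, "linear": [-0.03, -0.032, 0.0], "rotation": [0, 0, 0.08]}, {"gripper": 0.0878, "linear": [-0.068, -0.072, 0.0], "rotation": [0, 0, 0.17]}, {"gripper": 0.0878, "linear": [-0.106, -0.114, 0.0], "rotation": [0, 0, 0.26]}, {"gripper": 0.0878, "linear": [-0.144, -0.154, 0.0], "rotation": [0, 0, 0.35]}, {"gripper": 0.0878, "linear": [-0.182, -0.194, 0.0], "rotation": [0, 0, 0.44]}, {"gripper": 0.0878, "linear": [-0.22, -0.234, 0.0], "rotation": [0, 0, 0.53]}, {"gripper": 0.0878, "linear": [-0.258, -0.276, 0.0], "rotation": [0, 0, 0.62]}, {"gripper": 0.0878, "linear": [-0.296, -0.316, 0.0], "rotation": [0, 0, 0.71]}, {"gripper": 0.0878, "linear": [-0.334, -0.356, 0.0], "rotation": [0, 0, 0.8]}, {"gripper": 0.0878, "linear": [-0.372, -0.397, 0.0], "rotation": [0, 0, 0.89]}])

```text
clock: 1.35
eef_pos: [0.4228, 0.0299, 0.2226]
tcp_rot: [-0.0, 0.612, 0.791, 0.0]
ft_force: [0.4, 0.4, 0.7]
width: 1.005
```

```bash
cat > p.py <<'E'
import sys
from h import *
from rig import manip
st=manip.get_state()
a=[float(x) for x in sys.argv[1:]]
print(st["clock"],st["eef_pos"].round(4),st["tcp_rot"].round(4),st["ft_force"].round(2),st["width"].round(3) if hasattr(st["width"],"round") else st["width"])
if a: print(plan(st,a[:3],a[3] if len(a)>3 else None))
E
python3 p.py .504 -.209 .21 -9.4
```

```text
1.35 [0.4228 0.0299 0.2226] [-0.000e+00  6.123e-01  7.906e-01  1.000e-04] [0.39 0.38 0.7 ] 1.0046603138889922
(array([-0.2516,  0.0189,  0.0126]), array([ 1.00e-04, -1.00e-04,  4.17e-01]))
```

Request:
apply_moves(increments=[{"gripper": 0.0878, "linear": [-0.05, 0.004, 0.0], "rotation": [0, 0, 0.09]}, {"gripper": 0.0878, "linear": [-0.1, 0.008, 0.004], "rotation": [0, 0, 0.18]}, {"gripper": 0.0878, "linear": [-0.15, 0.012, 0.008], "rotation": [0, 0, 0.26]}, {"gripper": 0.0878, "linear": [-0.2, 0.016, 0.012], "rotation": [0, 0, 0.34]}, {"gripper": 0.0878, "linear": [-0.235, 0.018, 0.0126], "rotation": [0, 0, 0.4]}, {"gripper": 0.0878, "linear": [-0.2516, 0.0189, 0.0126], "rotation": [0, 0, 0.417]}, {"gripper": 0.0878, "linear": [-0.2516, 0.0189, 0.0126], "rotation": [0, 0, 0.417]}, {"gripper": 0.0878, "linear": [-0.2516, 0.0189, 0.0126], "rotation": [0, 0, 0.417]}])

```text
clock: 2.35
eef_pos: [0.5039, -0.2055, 0.2099]
tcp_rot: [-0.001, 0.761, 0.648, -0.0]
ft_force: [0.3, 0.3, -0.2]
width: 1.0
```

```bash
python3 p.py .504 -.209 .088 -9.4; python3 - <<'E'
from h import *
from rig import manip
t=manip.snapshot("top");s=manip.snapshot("side")
W=np.zeros((560,800,3),np.uint8)
W[:,:400]=crop(t,390,200,100,140,4);W[:,400:]=crop(s,330,220,100,140,4)
cv2.imwrite("pics/d0.png",W)
E
```

```text
2.35 [ 0.5039 -0.2055  0.2099] [-7.000e-04  7.612e-01  6.485e-01 -1.000e-04] [ 0.34  0.26 -0.16] 0.9999743246888528
(array([-0.0035,  0.0008,  0.1219]), array([-0.0011, -0.0008,  0.0045]))
```

View pics/d0.png

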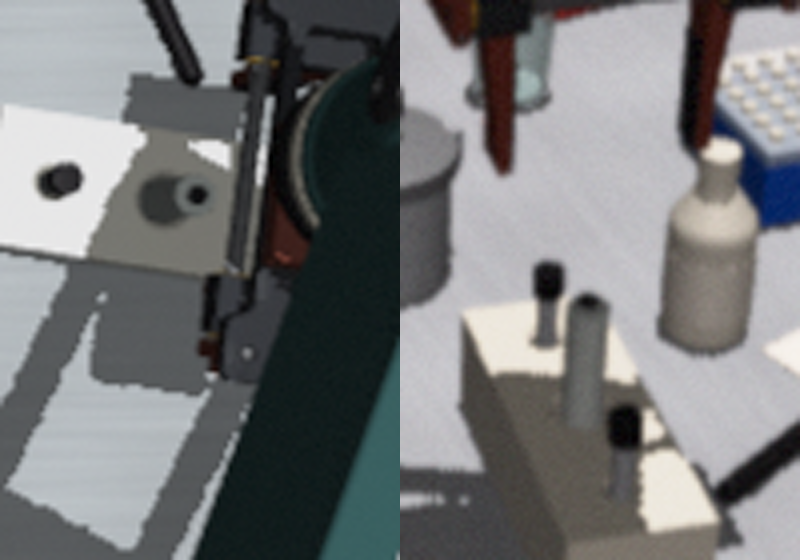

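Request:
apply_moves(increments=[{"gripper": 0.0878, "linear": [-0.0035, 0.0008, 0.02], "rotation": [0, 0, 0.0045]}, {"gripper": 0.0878, "linear": [-0.0035, 0.0008, 0.05], "rotation": [0, 0, 0.0045]}, {"gripper": 0.0878, "linear": [-0.0035, 0.0008, 0.08], "rotation": [0, 0, 0.0045]}, {"gripper": 0.0878, "linear": [-0.0035, 0.0008, 0.105], "rotation": [0, 0, 0.0045]}, {"gripper": 0.0878, "linear": [-0.0035, 0.0008, 0.118], "rotation": [0, 0, 0.0045]}, {"gripper": 0.0878, "linear": [-0.0035, 0.0008, 0.122], "rotation": [0, 0, 0.0045]}, {"gripper": 0.0878, "linear": [-0.0035, 0.0008, 0.122], "rotation": [0, 0, 0.0045]}])

```text
clock: 3.32
eef_pos: [0.5052, -0.2106, 0.0886]
tcp_rot: [0.0, 0.763, 0.646, 0.0]
ft_force: [0.1, -0.0, 0.8]
width: 1.0
```

```bash
python3 p.py .504 -.209 .088 -9.4; python3 - <<'E'
from h import *
from rig import manip
t=manip.snapshot("top");s=manip.snapshot("side")
W=np.zeros((560,800,3),np.uint8)
W[:,:400]=crop(t,390,200,100,140,4);W[:,400:]=crop(s,330,220,100,140,4)
cv2.imwrite("pics/d1.png",W)
E
```

```text
3.325 [ 0.5052 -0.2106  0.0886] [4.000e-04 7.630e-01 6.464e-01 1.000e-04] [ 0.08 -0.    0.82] 1.0002609091107457
(array([ 0.0014, -0.0015,  0.0006]), array([ 0.0007,  0.0004, -0.0011]))
```

View pics/d1.png

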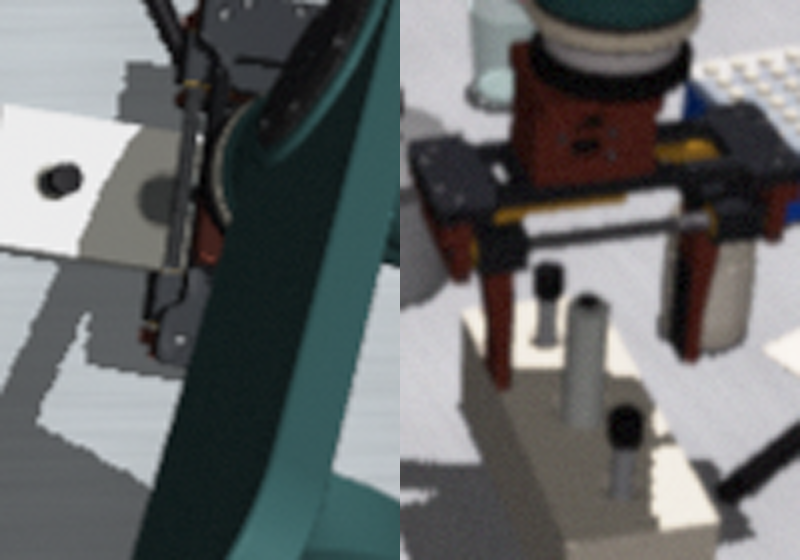

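Request:
apply_moves(increments=[{"gripper": 0.03, "linear": [0, 0, 0]}, {"gripper": 0.01, "linear": [0, 0, 0]}, {"gripper": 0.01, "linear": [0, 0, 0]}, {"gripper": 0.01, "linear": [0, 0, 0]}, {"gripper": 0.01, "linear": [0, 0, 0]}, {"gripper": 0.01, "linear": [0, 0, 0]}, {"gripper": 0.01, "linear": [0, 0, 0]}, {"gripper": 0.01, "linear": [0, 0, 0]}], force=45)

```text
$.increments[0]: bad value
```

```bash
python3 - <<'E'
from h import *
from rig import manip
t=manip.snapshot("top");s=manip.snapshot("side")
W=np.zeros((560,800,3),np.uint8)
W[:,:400]=crop(t,390,200,100,140,4);W[:,400:]=crop(s,330,220,100,140,4)
cv2.imwrite("pics/d2.png",W)
E
python3 p.py; python3 p.py
```

```text
3.525 [ 0.5054 -0.2109  0.0889] [7.000e-04 7.631e-01 6.462e-01 2.000e-04] [0.01 0.88 0.46] 0.9989710848181339
3.525 [ 0.5054 -0.2109  0.0889] [7.000e-04 7.631e-01 6.462e-01 2.000e-04] [0.01 0.88 0.46] 0.9989710848181339
```

View pics/d2.png

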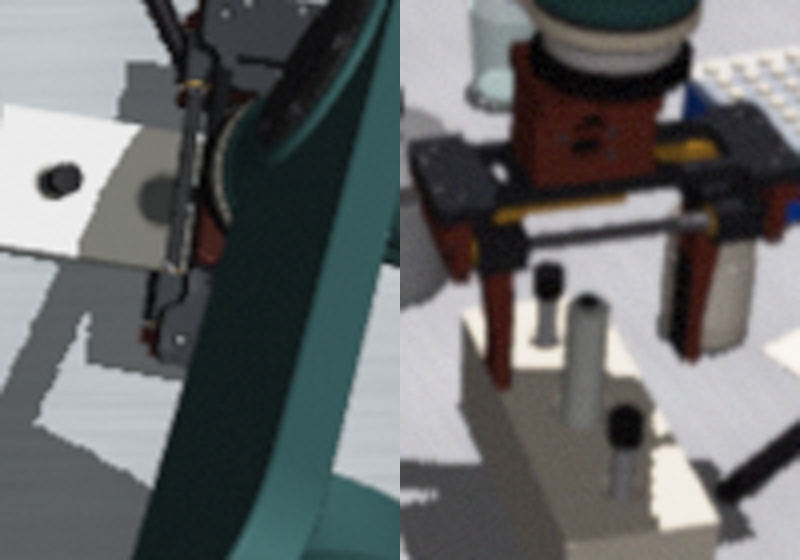

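The call was refused because the rows need a rotation field. I'll repeat it with the field and a small centring shift.

Request:
apply_moves(increments=[{"gripper": 0.0878, "linear": [0.0015, -0.0015, 0], "rotation": [0, 0, 0]}, {"gripper": 0.01, "linear": [0.0015, -0.0015, 0], "rotation": [0, 0, 0]}, {"gripper": 0.01, "linear": [0.0015, -0.0015, 0], "rotation": [0, 0, 0]}, {"gripper": 0.01, "linear": [0.0015, -0.0015, 0], "rotation": [0, 0, 0]}, {"gripper": 0.01, "linear": [0.0015, -0.0015, 0], "rotation": [0, 0, 0]}, {"gripper": 0.01, "linear": [0.0015, -0.0015, 0], "rotation": [0, 0, 0]}, {"gripper": 0.01, "linear": [0.0015, -0.0015, 0], "rotation": [0, 0, 0]}, {"gripper": 0.01, "linear": [0.0015, -0.0015, 0], "rotation": [0, 0, 0]}], force=45)

```text
clock: 4.53
eef_pos: [0.5036, -0.2089, 0.0881]
tcp_rot: [0.0, 0.763, 0.646, -0.0]
ft_force: [0.3, 0.3, -1.7]
width: 0.247
```

```bash
python3 - <<'E'
from h import *
from rig import manip
t=manip.snapshot("top");s=manip.snapshot("side")
W=np.zeros((560,800,3),np.uint8)
W[:,:400]=crop(t,390,200,100,140,4);W[:,400:]=crop(s,330,220,100,140,4)
cv2.imwrite("pics/d3.png",W)
E
python3 p.py
```

```text
4.625 [ 0.5036 -0.2089  0.0881] [ 0.      0.7631  0.6462 -0.    ] [ 0.69 -0.2  -0.66] 0.24460388016516296
```

View pics/d3.png

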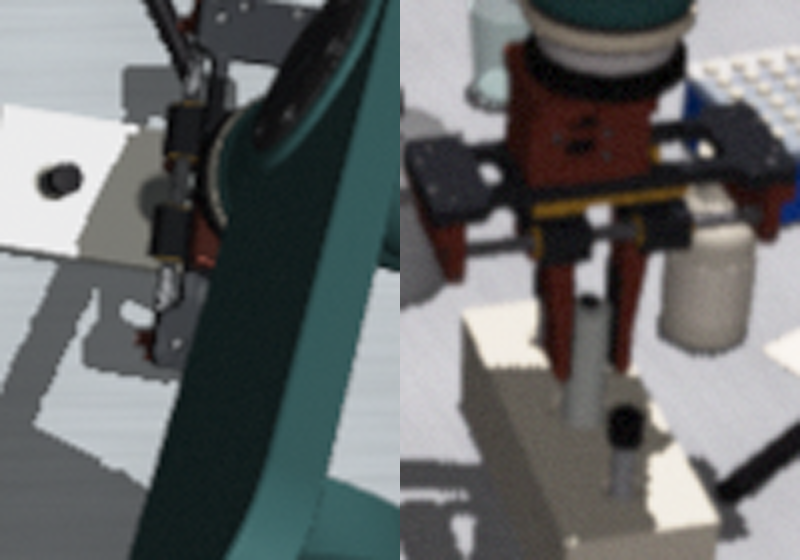

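The fingers hold the barrel (opening about 21.6 mm, pads at image (590,330)). Lifting straight up.

Request:
apply_moves(increments=[{"gripper": 0.01, "linear": [0, 0, -0.008], "rotation": [0, 0, 0]}, {"gripper": 0.01, "linear": [0, 0, -0.025], "rotation": [0, 0, 0]}, {"gripper": 0.01, "linear": [0, 0, -0.045], "rotation": [0, 0, 0]}, {"gripper": 0.01, "linear": [0, 0, -0.07], "rotation": [0, 0, 0]}, {"gripper": 0.01, "linear": [0, 0, -0.1], "rotation": [0, 0, 0]}, {"gripper": 0.01, "linear": [0, 0, -0.13], "rotation": [0, 0, 0]}, {"gripper": 0.01, "linear": [0, 0, -0.155], "rotation": [0, 0, 0]}, {"gripper": 0.01, "linear": [0, 0, -0.17], "rotation": [0, 0, 0]}, {"gripper": 0.01, "linear": [0, 0, -0.17], "rotation": [0, 0, 0]}], force=45)

```text
clock: 5.75
eef_pos: [0.5041, -0.2091, 0.259]
tcp_rot: [0.001, 0.763, 0.646, 0.0]
ft_force: [0.5, 0.1, -1.6]
width: 0.24
```

```bash
python3 - <<'E'
from h import *
from rig import manip
s=manip.snapshot("side");pickle.dump(s,open("side_l.pkl","wb"))
cv2.imwrite("pics/d4.png",crop(s,300,180,160,160,4)[:600])
E
python3 p.py .547 .289 .258 -9.4;
```

```text
5.8 [ 0.5034 -0.2088  0.258 ] [ 0.      0.7631  0.6462 -0.    ] [ 0.4   0.97 -0.82] 0.24304371218470433
(array([ 4.982e-01, -3.910e-02, -1.000e-04]), array([ 0.    ,  0.0001, -0.0015]))
```

View pics/d4.png

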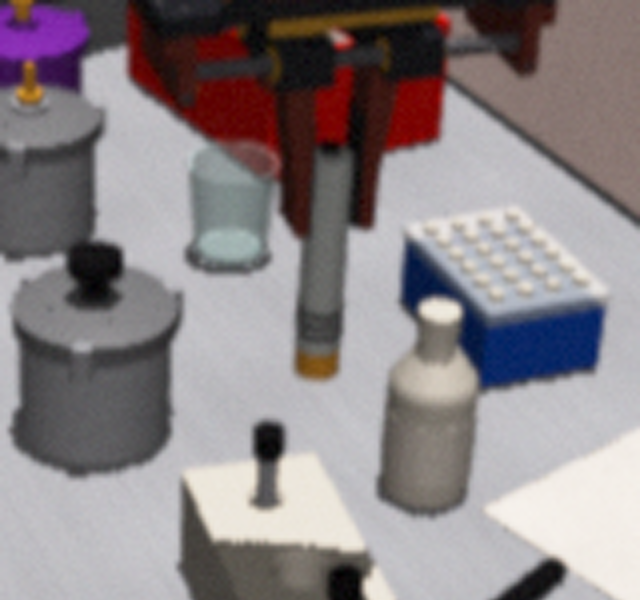

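The gauge is lifted, with its brass mouth at crop (317,372). It looks slightly slanted, so I'll compare that with a projected vertical line.

```bash
python3 - <<'E'
from h import *
s=load("side_l.pkl")
for z in (.178,.193,.258,.293,.296):
    p=proj(s,[.5036,-.2089,z]);print(z,p,(p-[300,180])*4)
# spikes vertical check
im=s["image"].astype(int)
for v in range(222,276,3):
    r=im[v,368:395].sum(1);print(v,r.tolist())
E
```

```text
0.178 [378.36214632 272.85806701] [313.44858526 371.43226805]
0.193 [378.78865867 266.18667958] [315.15463469 344.74671831]
0.258 [380.71139117 236.11183362] [322.84556467 224.44733446]
0.293 [381.79981988 219.08693497] [327.19927951 156.34773989]
0.296 [381.89493522 217.59916726] [327.57974089 150.39666904]
222 [286, 240, 124, 67, 66, 93, 96, 105, 103, 97, 158, 246, 277, 291, 299, 308, 310, 298, 275, 220, 127, 64, 66, 83, 110, 105, 234]
225 [289, 246, 130, 66, 70, 78, 96, 90, 99, 118, 173, 256, 296, 296, 301, 313, 301, 294, 276, 212, 102, 33, 64, 94, 95, 162, 318]
228 [391, 375, 207, 84, 73, 65, 97, 94, 111, 123, 185, 274, 295, 307, 310, 317, 306, 287, 258, 177, 65, 58, 77, 103, 107, 210, 423]
231 [455, 389, 198, 77, 65, 83, 100, 108, 95, 136, 225, 283, 304, 304, 304, 310, 297, 283, 239, 140, 67, 59, 88, 108, 101, 243, 467]
234 [526, 528, 422, 222, 86, 94, 106, 93, 91, 149, 251, 284, 295, 302, 315, 310, 301, 281, 230, 137, 53, 65, 84, 95, 127, 303, 516]
237 [542, 574, 567, 521, 396, 208, 122, 101, 109, 157, 249, 295, 301, 312, 306, 308, 294, 283, 312, 434, 447, 425, 389, 354, 412, 4
[... 988 characters left out ...]

261 [570, 567, 572, 569, 542, 449, 264, 172, 162, 171, 213, 218, 206, 196, 182, 183, 180, 321, 516, 568, 582, 573, 578, 569, 572, 574, 569]
264 [574, 578, 578, 576, 547, 457, 273, 200, 182, 189, 200, 207, 203, 186, 197, 181, 237, 427, 549, 579, 575, 574, 582, 581, 574, 575, 569]
267 [566, 577, 572, 586, 554, 444, 279, 248, 272, 290, 309, 309, 314, 301, 285, 261, 327, 504, 563, 575, 574, 572, 578, 581, 583, 571, 571]
270 [575, 577, 571, 573, 537, 395, 240, 201, 212, 223, 223, 238, 229, 221, 222, 239, 354, 517, 561, 574, 571, 562, 576, 572, 578, 576, 585]
273 [564, 567, 560, 566, 555, 470, 374, 293, 262, 252, 262, 253, 252, 237, 274, 335, 450, 546, 573, 570, 577, 566, 573, 570, 570, 574, 586]
```

Vertical to within about 1°. Carrying it over to the jar.

Request:
apply_moves(increments=[{"gripper": 0.01, "linear": [0.03, -0.002, 0], "rotation": [0, 0, 0]}, {"gripper": 0.01, "linear": [0.08, -0.006, 0], "rotation": [0, 0, 0]}, {"gripper": 0.01, "linear": [0.135, -0.011, 0], "rotation": [0, 0, 0]}, {"gripper": 0.01, "linear": [0.19, -0.015, 0], "rotation": [0, 0, 0]}, {"gripper": 0.01, "linear": [0.245, -0.019, 0], "rotation": [0, 0, 0]}, {"gripper": 0.01, "linear": [0.3, -0.024, 0], "rotation": [0, 0, 0]}, {"gripper": 0.01, "linear": [0.355, -0.028, 0], "rotation": [0, 0, 0]}, {"gripper": 0.01, "linear": [0.41, -0.032, 0], "rotation": [0, 0, 0]}, {"gripper": 0.01, "linear": [0.46, -0.036, 0], "rotation": [0, 0, 0]}, {"gripper": 0.01, "linear": [0.485, -0.038, 0], "rotation": [0, 0, 0]}], force=45)

```text
clock: 7.05
eef_pos: [0.545, 0.2782, 0.2561]
tcp_rot: [-0.001, 0.762, 0.647, -0.001]
ft_force: [1.0, -0.4, -3.1]
width: 0.244
```

Request:
apply_moves(increments=[{"gripper": 0.01, "linear": [0.01, -0.001, 0], "rotation": [0, 0, 0]}, {"gripper": 0.01, "linear": [0.013, -0.001, 0], "rotation": [0, 0, 0]}, {"gripper": 0.01, "linear": [0.013, -0.001, 0], "rotation": [0, 0, 0]}, {"gripper": 0.01, "linear": [0.013, -0.001, 0], "rotation": [0, 0, 0]}], force=45)

```text
clock: 7.55
eef_pos: [0.5472, 0.2877, 0.2581]
tcp_rot: [0.0, 0.764, 0.646, -0.0]
ft_force: [0.5, 0.6, -1.4]
width: 0.244
```

```bash
python3 - <<'E'
from h import *
from rig import manip
s=manip.snapshot("side");pickle.dump(s,open("side_j.pkl","wb"))
t=manip.snapshot("top");pickle.dump(t,open("top_j.pkl","wb"))
W=np.zeros((600,800,3),np.uint8);W[:600,:400]=crop(s,285,140,50,75,8);W[:600,400:]=crop(t,150,190,100,150,4)
cv2.imwrite("pics/e0.png",W)
E
python3 p.py .547 .289 .238 -9.4;
```

```text
7.65 [0.5473 0.2879 0.2582] [ 1.000e-04  7.635e-01  6.458e-01 -0.000e+00] [ 0.35 -0.52 -1.7 ] 0.24041837496091062
(array([ 0.001 , -0.0004,  0.0202]), array([ 0.0001,  0.0002, -0.0025]))
```

View pics/e0.png

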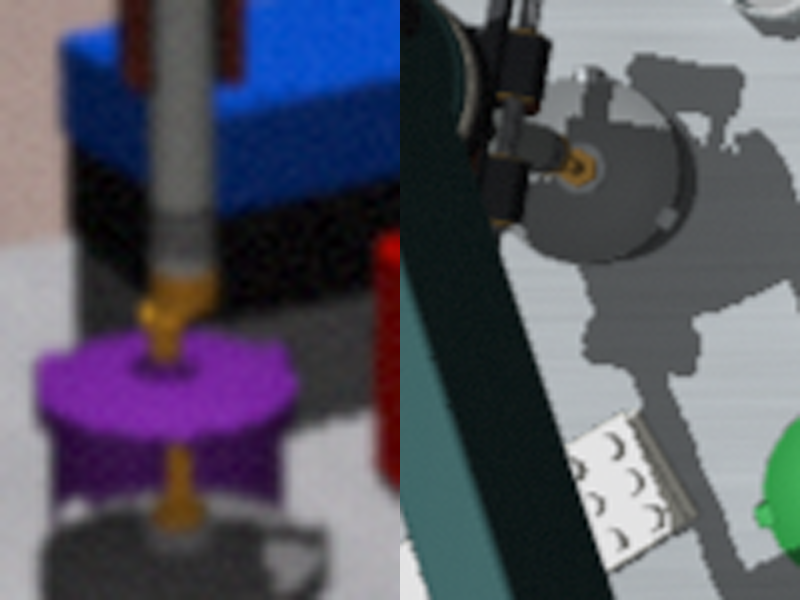

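```bash
cat > edge.py <<'E'
from h import *
def seg(img,v,u0,u1,f):
    r=f(cv2.GaussianBlur(img.astype(np.float32),(1,5),0)[v,u0:u1]);return r
def edges(r,u0,thr):
    k=r>thr; i=np.where(k)[0]
    if len(i)<2:return None
    a,b=i[0],i[-1]
    l=a-1+(thr-r[a-1])/(r[a]-r[a-1]) if a>0 else a
    h=b+(r[b]-thr)/(r[b]-r[b+1]) if b+1<len(r) else b
    return u0+l,u0+h
E
python3 - <<'E'
from edge import *
s=load("side_j.pkl");im=s["image"]
for v in range(152,216,2):
    rb=seg(im,v,296,322,lambda a:a[:,0]-a[:,2])
    print(v,(rb/1).astype(int).tolist())
for v in range(150,172,3):
    print(v,im[v,296:322].astype(int).tolist()) if 0 else print(v,im[v,296:322].astype(int).sum(1).tolist())
s0=load("side0.pkl")["image"]
for v in range(194,206):
    print("s0",v,seg(s0,v,300,316,lambda a:a[:,0]-a[:,2]).astype(int).tolist())
E
```

```text
152 [-66, -64, -67, -64, -57, -45, -34, -14, -1, 0, 0, 2, 3, 1, -8, -54, -121, -147, -149, -158, -163, -153, -151, -152, -142, -132]
154 [-64, -66, -65, -65, -64, -63, -58, -27, -4, 1, 2, 3, 2, 0, -5, -42, -98, -124, -119, -115, -111, -106, -101, -96, -90, -89]
156 [-63, -65, -65, -65, -65, -65, -57, -27, -3, 1, 1, 2, 1, 0, -3, -26, -67, -84, -87, -84, -82, -84, -82, -82, -80, -81]
158 [-48, -56, -60, -62, -63, -65, -59, -30, -4, 1, 0, 1, 0, 1, -1, -23, -60, -78, -85, -78, -80, -80, -78, -80, -80, -79]
160 [-10, -23, -34, -40, -50, -56, -55, -34, -6, 1, 2, 2, 2, 3, -3, -23, -60, -77, -82, -79, -81, -80, -78, -78, -80, -80]
162 [1, -2, -3, -7, -17, -27, -30, -21, -3, 2, 2, 2, 2, 2, -3, -22, -59, -78, -80, -81, -77, -77, -76, -79, -77, -76]
164 [1, 0, -1, 0, 0, -3, -4, -3, 0, 3, 2, 3, 2, 1, 0, -18, -56, -75, -69, -71, -68, -67, -60, -61, -56, -51]
166 [0, 0, -1, 0, -1, 0, 0, 1, 0, 1, 1, 3, 1, 0, 0, -9, -36, -49, -41, -38, -29, -27, -22, -15, -13, -10]
168 [2, 1, 2, 0, -3, -1, 0, 0, 2, 0, 0, 0, 0, 0, 0, -1, -4, -8, -7, -6, -2, -1, 0, 1, -2, 1]
170 [0, 0, 0, -1, -1, 0, 0, 0, 2, 1, 1, 2, 
[... 3738 characters left out ...]
, -18, -17, -16]
s0 197 [-18, -18, -18, -17, -12, 14, 71, 95, 59, 3, -15, -17, -16, -17, -17, -15]
s0 198 [-17, -17, -18, -17, -10, 15, 69, 92, 61, 5, -14, -17, -17, -15, -16, -15]
s0 199 [-16, -15, -18, -15, -6, 19, 67, 87, 62, 11, -9, -16, -16, -14, -15, -15]
s0 200 [-14, -13, -15, -9, 7, 33, 72, 87, 69, 30, 5, -11, -13, -12, -11, -13]
s0 201 [-10, -10, -11, 0, 32, 62, 84, 91, 83, 63, 29, -1, -8, -10, -8, -9]
s0 202 [-5, -7, -6, 10, 57, 94, 102, 101, 101, 97, 50, 6, -5, -6, -5, -5]
s0 203 [-1, -4, -4, 13, 64, 106, 114, 110, 111, 110, 55, 7, -3, -3, -2, -3]
s0 204 [0, -1, -3, 9, 48, 87, 103, 102, 99, 92, 41, 4, -1, 0, 0, -1]
s0 205 [0, -1, -3, 4, 25, 52, 71, 71, 67, 55, 20, 1, -1, 0, 0, -1]
```

```bash
python3 - <<'E'
from edge import *
t0=load("top0.pkl");s0=load("side0.pkl");t=load("top_j.pkl")
print("top head proj",proj(t0,[.5036,-.2089,.127]),"side",proj(s0,[.5036,-.2089,.127]))
# measured head: dark blob centroid
for p,(x,y,w,h) in((t0,(432,242,13,13)),(s0,(370,289,14,12))):
    g=p["image"][y:y+h,x:x+w].astype(float).sum(2);d=np.clip(350-g,0,None);v,u=np.mgrid[y:y+h,x:x+w];n,l,st,c=cv2.connectedComponentsWithStats((d>100).astype(np.uint8))
    print(st.tolist(),c.tolist());
    for i in range(1,n):
        k=cv2.dilate((l==i).astype(np.uint8),np.ones((3,3)))*d;print("wc",(u*k).sum()/k.sum(),(v*k).sum()/k.sum())
# barrel ring in top
# washer & gauge mouth
cv2.imwrite("pics/e1.png",np.hstack([crop(t,172,215,40,50,10),crop(t0,172,215,40,50,10)]))
for z in(.178,.192):print("mouth proj top",z,proj(t,[.5473,.2879,z]))
E
```

```text
top head proj [438.33170706 248.84879054] side [376.95724972 294.83306818]
[[0, 0, 13, 13, 130], [0, 2, 4, 11, 24], [5, 5, 5, 4, 15]] [[6.8538461538461535, 5.553846153846154], [0.8333333333333334, 8.125], [6.866666666666666, 6.466666666666667]]
wc 432.78939886271326 250.0367587327376
wc 438.8819358816276 248.5154130702836
[[0, 0, 14, 12, 151], [0, 0, 1, 4, 4], [5, 5, 4, 3, 11], [2, 11, 2, 1, 2]] [[6.71523178807947, 5.503311258278146], [0.0, 1.5], [6.636363636363637, 5.909090909090909], [2.5, 11.0]]
wc 370.0 290.6633540372671
wc 376.58336697618086 294.78926120306824
wc 372.67224880382776 299.7368421052632
mouth proj top 0.178 [186.29051177 228.39797297]
mouth proj top 0.192 [184.55551736 227.8082371 ]
```

View pics/e1.png

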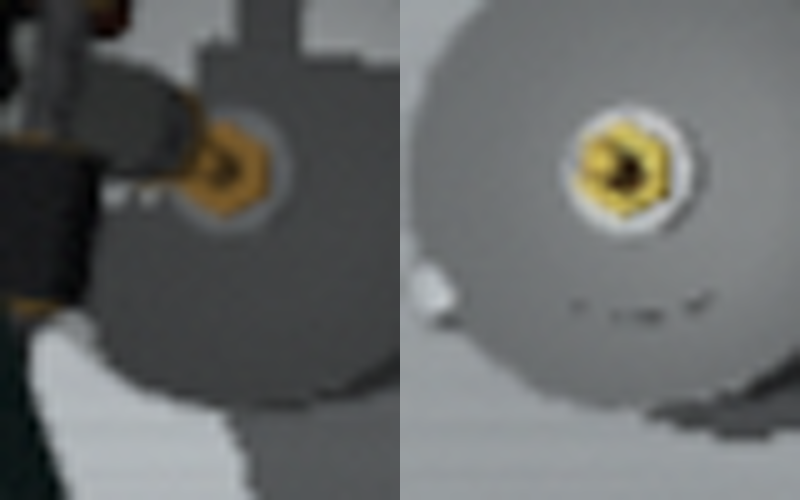

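```bash
python3 p.py .5466 .2904 .213 -9.4
```

```text
7.65 [0.5473 0.2879 0.2582] [ 1.000e-04  7.635e-01  6.458e-01 -0.000e+00] [ 0.35 -0.52 -1.7 ] 0.24041837496091062
(array([ 0.0023, -0.0011,  0.0452]), array([ 0.0001,  0.0002, -0.0025]))
```

Request:
apply_moves(increments=[{"gripper": 0.01, "linear": [0.0023, -0.0011, 0.01], "rotation": [0, 0, 0]}, {"gripper": 0.01, "linear": [0.0023, -0.0011, 0.025], "rotation": [0, 0, 0]}, {"gripper": 0.01, "linear": [0.0023, -0.0011, 0.038], "rotation": [0, 0, 0]}, {"gripper": 0.01, "linear": [0.0023, -0.0011, 0.043], "rotation": [0, 0, 0]}, {"gripper": 0.01, "linear": [0.0023, -0.0011, 0.043], "rotation": [0, 0, 0]}, {"gripper": 0.01, "linear": [0.0023, -0.0011, 0.043], "rotation": [0, 0, 0]}], force=50)

```text
clock: 8.4
eef_pos: [0.5468, 0.2914, 0.2154]
tcp_rot: [0.0, 0.763, 0.646, 0.0]
ft_force: [0.1, -0.1, -1.5]
width: 0.243
```

```bash
python3 - <<'E'
from edge import *
from rig import manip
s=manip.snapshot("side");pickle.dump(s,open("side_k.pkl","wb"))
t=manip.snapshot("top");pickle.dump(t,open("top_k.pkl","wb"))
cv2.imwrite("pics/e2.png",np.hstack([crop(s,288,170,40,50,10),crop(t,172,215,40,50,10)]))
im=s["image"]
for v in range(172,208,2):
    print(v,seg(im,v,298,318,lambda a:a.sum(1)).astype(int).tolist(),seg(im,v,298,318,lambda a:a[:,0]-a[:,2]).astype(int).tolist())
E
python3 p.py .5466 .2904 .213 -9.4
```

```text
172 [49, 23, 26, 23, 58, 140, 221, 270, 281, 291, 275, 244, 199, 95, 45, 26, 20, 13, 31, 23] [1, 1, 0, -2, 1, 2, 0, 0, 1, 0, 2, 0, 2, 0, 0, -1, -1, 2, 0, -4]
174 [101, 78, 62, 40, 54, 143, 228, 272, 281, 286, 273, 248, 200, 94, 38, 25, 16, 16, 31, 21] [-1, -1, 0, 1, 1, 0, 2, 1, 1, 0, 1, 1, 1, 2, 0, 1, 1, 2, 0, 0]
176 [112, 111, 110, 95, 91, 153, 229, 272, 282, 282, 269, 245, 197, 94, 25, 26, 14, 23, 30, 20] [0, 0, 1, 0, 4, 3, 1, 1, 2, 0, 1, 2, 0, 3, 0, 2, 2, 0, 0, 2]
178 [107, 107, 114, 125, 138, 176, 232, 263, 283, 278, 266, 243, 189, 102, 47, 47, 48, 51, 58, 57] [0, -1, 0, 4, 16, 15, 3, 1, 1, 1, 1, 3, 1, 1, -1, 1, 0, 0, 0, 0]
180 [131, 136, 144, 160, 172, 173, 199, 224, 247, 239, 234, 206, 169, 127, 121, 126, 125, 126, 136, 135] [-4, -7, -7, -5, 5, 11, 5, 2, 2, 3, 1, 0, 0, -4, -5, -4, -3, -2, -2, -1]
182 [226, 231, 243, 258, 240, 186, 162, 180, 189, 193, 186, 165, 165, 188, 230, 240, 234, 221, 220, 206] [-25, -26, -27, -29, -24, -11, 0, 2, 1, 0, 0, 0, -2, -14, -23, -23, -22, -18, -17, -13]
184 [299, 302, 295, 276, 234, 177, 159, 172, 170, 180, 177, 175, 171, 221, 286, 299, 298, 290
[... 1706 characters left out ...]
 181, 212, 206, 189, 195, 200, 190, 194, 215, 253, 252, 247, 233, 220, 221, 205] [-10, -7, -10, -7, -6, 0, 20, 45, 77, 87, 74, 44, 18, 0, -4, -5, -6, -7, -8, -9]
204 [151, 132, 126, 134, 143, 176, 184, 187, 193, 190, 188, 186, 188, 206, 193, 186, 179, 185, 217, 229] [-1, -2, -1, -1, -1, 8, 37, 59, 71, 74, 72, 55, 25, 3, -1, 0, 0, -1, -2, -2]
206 [120, 121, 122, 123, 141, 166, 186, 201, 206, 204, 200, 190, 182, 168, 142, 129, 124, 126, 136, 170] [0, -1, -1, 0, -1, 2, 15, 27, 33, 34, 30, 22, 8, 1, 0, 0, 0, 0, 0, -1]
8.5 [0.5468 0.2914 0.2156] [2.000e-04 7.631e-01 6.463e-01 5.000e-04] [ 0.04 -0.05 -1.36] 0.2404806632179588
(array([-0.001 , -0.0001,  0.0026]), array([ 0.0009, -0.0005, -0.0014]))
```

View pics/e2.png

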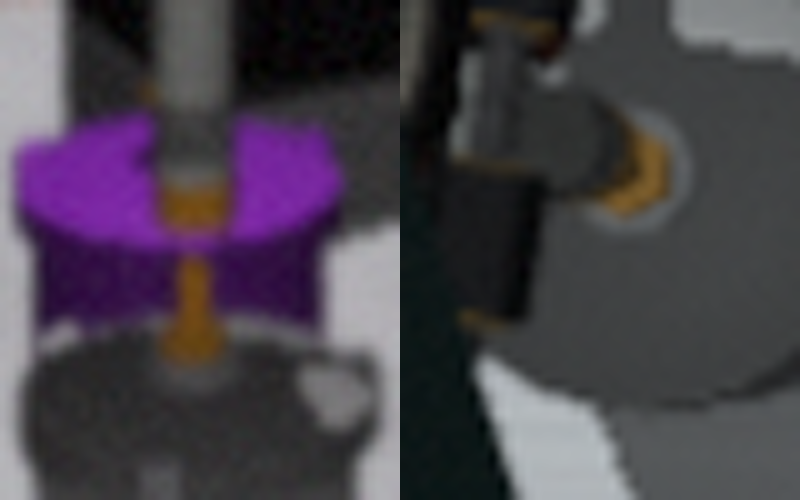

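Side view: mouth centre 307.0 px against stem 306.9 px, so aligned. The top estimate says shift about 0.7 mm back along tool x. Next I descend in short steps and check the force after each.

Request:
apply_moves(increments=[{"gripper": 0.01, "linear": [-0.0007, 0, 0.003], "rotation": [0, 0, 0]}, {"gripper": 0.01, "linear": [-0.0007, 0, 0.006], "rotation": [0, 0, 0]}, {"gripper": 0.01, "linear": [-0.0007, 0, 0.009], "rotation": [0, 0, 0]}, {"gripper": 0.01, "linear": [-0.0007, 0, 0.0105], "rotation": [0, 0, 0]}, {"gripper": 0.01, "linear": [-0.0007, 0, 0.0105], "rotation": [0, 0, 0]}], force=50)

```text
clock: 9.12
eef_pos: [0.5462, 0.2905, 0.2043]
tcp_rot: [-0.0, 0.763, 0.646, -0.0]
ft_force: [0.2, -0.4, -1.2]
width: 0.239
```

```bash
python3 p.py; python3 - <<'E'
from edge import *
from rig import manip
s=manip.snapshot("side");t=manip.snapshot("top")
cv2.imwrite("pics/e3.png",np.hstack([crop(s,288,170,40,50,10),crop(t,172,215,40,50,10)]))
E
```

```text
9.125 [0.5462 0.2905 0.2043] [-1.000e-04  7.631e-01  6.462e-01 -2.000e-04] [ 0.22 -0.43 -1.23] 0.2391697973804893
```

View pics/e3.png

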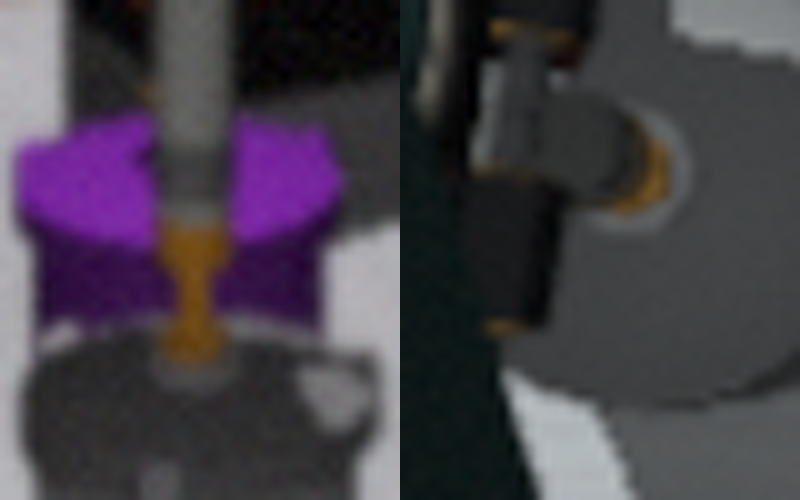

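Request:
apply_moves(increments=[{"gripper": 0.01, "linear": [0, 0, 0.001], "rotation": [0, 0, 0]}, {"gripper": 0.01, "linear": [0, 0, 0.002], "rotation": [0, 0, 0]}, {"gripper": 0.01, "linear": [0, 0, 0.003], "rotation": [0, 0, 0]}, {"gripper": 0.01, "linear": [0, 0, 0.003], "rotation": [0, 0, 0]}], force=50)

```text
clock: 9.72
eef_pos: [0.5462, 0.2905, 0.2014]
tcp_rot: [-0.0, 0.763, 0.646, -0.0]
ft_force: [0.0, -1.2, -1.4]
width: 0.242
```

Request:
apply_moves(increments=[{"gripper": 0.01, "linear": [0, 0, 0.001], "rotation": [0, 0, 0]}, {"gripper": 0.01, "linear": [0, 0, 0.002], "rotation": [0, 0, 0]}, {"gripper": 0.01, "linear": [0, 0, 0.003], "rotation": [0, 0, 0]}, {"gripper": 0.01, "linear": [0, 0, 0.003], "rotation": [0, 0, 0]}], force=50)

```text
clock: 10.22
eef_pos: [0.5463, 0.2905, 0.1984]
tcp_rot: [-0.0, 0.763, 0.646, -0.0]
ft_force: [0.7, 0.1, -1.3]
width: 0.243
```

Request:
apply_moves(increments=[{"gripper": 0.01, "linear": [0, 0, 0.001], "rotation": [0, 0, 0]}, {"gripper": 0.01, "linear": [0, 0, 0.002], "rotation": [0, 0, 0]}, {"gripper": 0.01, "linear": [0, 0, 0.003], "rotation": [0, 0, 0]}, {"gripper": 0.01, "linear": [0, 0, 0.003], "rotation": [0, 0, 0]}], force=55)

```text
clock: 10.72
eef_pos: [0.5463, 0.2905, 0.1954]
tcp_rot: [-0.0, 0.763, 0.646, -0.0]
ft_force: [0.5, -1.3, -2.2]
width: 0.242
```

Request:
apply_moves(increments=[{"gripper": 0.01, "linear": [0, 0, 0.001], "rotation": [0, 0, 0]}, {"gripper": 0.01, "linear": [0, 0, 0.002], "rotation": [0, 0, 0]}, {"gripper": 0.01, "linear": [0, 0, 0.002], "rotation": [0, 0, 0]}], force=55)

```text
clock: 11.1
eef_pos: [0.5463, 0.2905, 0.1934]
tcp_rot: [-0.0, 0.763, 0.646, -0.0]
ft_force: [-0.4, -0.7, -0.8]
width: 0.238
```

Request:
apply_moves(increments=[{"gripper": 0.01, "linear": [0, 0, 0.001], "rotation": [0, 0, 0]}, {"gripper": 0.01, "linear": [0, 0, 0.001], "rotation": [0, 0, 0]}], force=55)

```text
clock: 11.35
eef_pos: [0.5463, 0.2905, 0.1924]
tcp_rot: [0.0, 0.763, 0.646, -0.0]
ft_force: [-0.7, 0.2, -2.1]
width: 0.241
```

Request:
apply_moves(increments=[{"gripper": 0.01, "linear": [0, 0, 0.001], "rotation": [0, 0, 0]}, {"gripper": 0.01, "linear": [0, 0, 0.001], "rotation": [0, 0, 0]}], force=55)

```text
clock: 11.6
eef_pos: [0.5463, 0.2905, 0.1915]
tcp_rot: [-0.0, 0.763, 0.646, -0.0]
ft_force: [-0.5, -0.3, -1.8]
width: 0.242
```

Request:
apply_moves(increments=[{"gripper": 0.01, "linear": [0, 0, 0.001], "rotation": [0, 0, 0]}, {"gripper": 0.01, "linear": [0, 0, 0.001], "rotation": [0, 0, 0]}], force=55)

```text
clock: 11.85
eef_pos: [0.5463, 0.2905, 0.1904]
tcp_rot: [-0.0, 0.763, 0.646, -0.0]
ft_force: [0.5, 0.2, -1.5]
width: 0.244
```

```bash
python3 p.py; python3 - <<'E'
from edge import *
from rig import manip
s=manip.snapshot("side");t=manip.snapshot("top")
cv2.imwrite("pics/e4.png",np.hstack([crop(s,288,170,40,50,10),crop(t,172,215,40,50,10)]))
E
python3 p.py
```

```text
11.85 [0.5463 0.2905 0.1904] [-0.000e+00  7.631e-01  6.462e-01 -1.000e-04] [ 0.48  0.25 -1.46] 0.24439908763362186
11.95 [0.5463 0.2905 0.1905] [ 0.000e+00  7.631e-01  6.463e-01 -1.000e-04] [-0.54  0.37 -0.91] 0.2416442757835579
```

View pics/e4.png

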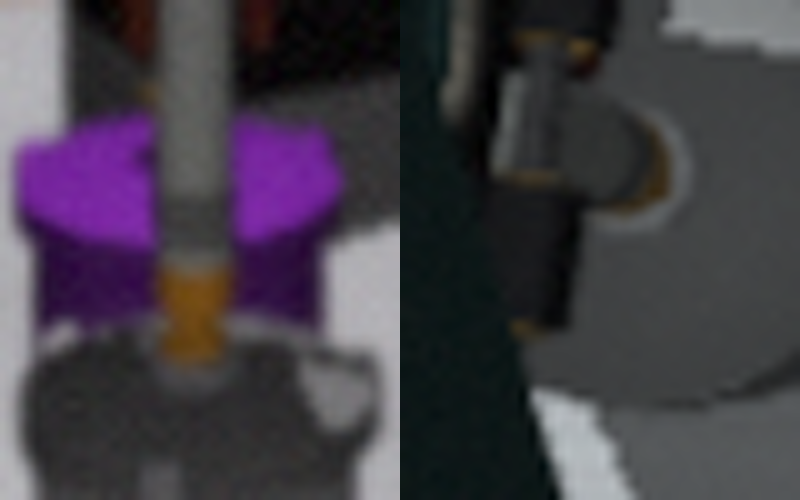

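The mouth is over the stem, with the brass collar down close to the nut at crop (190,330). I'll continue until I feel contact.

Request:
apply_moves(increments=[{"gripper": 0.01, "linear": [0, 0, 0.001], "rotation": [0, 0, 0]}, {"gripper": 0.01, "linear": [0, 0, 0.001], "rotation": [0, 0, 0]}, {"gripper": 0.01, "linear": [0, 0, 0.001], "rotation": [0, 0, 0]}], force=55)

```text
clock: 12.32
eef_pos: [0.5465, 0.2906, 0.19]
tcp_rot: [0.0, 0.763, 0.646, 0.0]
ft_force: [-0.7, 0.2, 3.9]
width: 0.239
```

Request:
apply_moves(increments=[{"gripper": 0.01, "linear": [0, 0, 0.0005], "rotation": [0, 0, 0]}, {"gripper": 0.01, "linear": [0, 0, 0.001], "rotation": [0, 0, 0]}, {"gripper": 0.01, "linear": [0, 0, 0.001], "rotation": [0, 0, 0]}], force=55)

```text
clock: 12.7
eef_pos: [0.5465, 0.2906, 0.1889]
tcp_rot: [0.0, 0.763, 0.646, 0.0]
ft_force: [-0.6, -0.2, 4.6]
width: 0.244
```

Request:
apply_moves(increments=[{"gripper": 0.01, "linear": [0, 0, 0.0005], "rotation": [0, 0, 0]}, {"gripper": 0.01, "linear": [0, 0, 0.001], "rotation": [0, 0, 0]}, {"gripper": 0.01, "linear": [0, 0, 0.001], "rotation": [0, 0, 0]}], force=55)

```text
clock: 13.08
eef_pos: [0.5466, 0.2907, 0.1883]
tcp_rot: [0.0, 0.763, 0.646, 0.0]
ft_force: [-2.5, -1.1, 7.3]
width: 0.242
```

Request:
apply_moves(increments=[{"gripper": 0.01, "linear": [0, 0, 0.0005], "rotation": [0, 0, 0]}, {"gripper": 0.01, "linear": [0, 0, 0.001], "rotation": [0, 0, 0]}, {"gripper": 0.01, "linear": [0, 0, 0.001], "rotation": [0, 0, 0]}], force=55)

```text
clock: 13.45
eef_pos: [0.5466, 0.2907, 0.1876]
tcp_rot: [0.0, 0.763, 0.646, 0.0]
ft_force: [-2.5, -1.1, 8.8]
width: 0.243
```

Request:
apply_moves(increments=[{"gripper": 0.01, "linear": [0, 0, 0.0007], "rotation": [0, 0, 0]}, {"gripper": 0.01, "linear": [0, 0, 0.0014], "rotation": [0, 0, 0]}, {"gripper": 0.01, "linear": [0, 0, 0.0014], "rotation": [0, 0, 0]}], force=55)

```text
clock: 13.82
eef_pos: [0.5467, 0.2907, 0.1865]
tcp_rot: [0.0, 0.763, 0.646, 0.001]
ft_force: [-3.3, -1.3, 10.3]
width: 0.242
```

```bash
python3 - <<'E'
from edge import *
from rig import manip
s=manip.snapshot("side");pickle.dump(s,open("side_p.pkl","wb"))
cv2.imwrite("pics/f0.png",crop(s,278,90,60,120,5))
print(manip.get_state()["ft_force"])
E
python3 p.py
```

```text
[-3.05337984 -0.81619164 10.80250018]
13.875 [0.5467 0.2907 0.1865] [2.000e-04 7.631e-01 6.462e-01 6.000e-04] [-3.05 -0.82 10.8 ] 0.2407079911885992
```

View pics/f0.png

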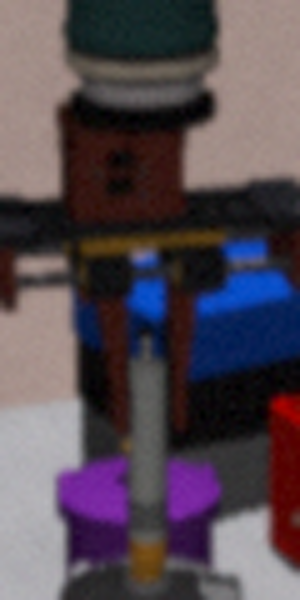

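Contact force is about 12 N and the rod has started out (grey stub, crop (147,340)). Pressing a little more and holding.

Request:
apply_moves(increments=[{"gripper": 0.01, "linear": [0, 0, 0.0008], "rotation": [0, 0, 0]}, {"gripper": 0.01, "linear": [0, 0, 0.0008], "rotation": [0, 0, 0]}, {"gripper": 0.01, "linear": [0, 0, 0.0008], "rotation": [0, 0, 0]}], force=55)

```text
clock: 14.25
eef_pos: [0.5467, 0.2908, 0.1859]
tcp_rot: [0.0, 0.763, 0.646, 0.001]
ft_force: [-2.7, -0.8, 12.3]
width: 0.241
```

Request:
apply_moves(increments=[{"gripper": 0.01, "linear": [0, 0, 0.0003], "rotation": [0, 0, 0]}, {"gripper": 0.01, "linear": [0, 0, 0.0003], "rotation": [0, 0, 0]}, {"gripper": 0.01, "linear": [0, 0, 0.0003], "rotation": [0, 0, 0]}, {"gripper": 0.01, "linear": [0, 0, 0.0003], "rotation": [0, 0, 0]}, {"gripper": 0.01, "linear": [0, 0, 0.0003], "rotation": [0, 0, 0]}, {"gripper": 0.01, "linear": [0, 0, 0.0003], "rotation": [0, 0, 0]}], force=55)

```text
clock: 15.0
eef_pos: [0.5468, 0.2908, 0.1858]
tcp_rot: [0.0, 0.763, 0.646, 0.001]
ft_force: [-3.0, -1.2, 14.4]
width: 0.24
```

Request:
apply_moves(increments=[{"gripper": 0.01, "linear": [0, 0, 0], "rotation": [0, 0, 0]}, {"gripper": 0.01, "linear": [0, 0, 0], "rotation": [0, 0, 0]}, {"gripper": 0.01, "linear": [0, 0, 0], "rotation": [0, 0, 0]}, {"gripper": 0.01, "linear": [0, 0, 0], "rotation": [0, 0, 0]}, {"gripper": 0.01, "linear": [0, 0, 0], "rotation": [0, 0, 0]}, {"gripper": 0.01, "linear": [0, 0, 0], "rotation": [0, 0, 0]}], force=55)

```text
clock: 15.75
eef_pos: [0.5468, 0.2908, 0.1859]
tcp_rot: [0.0, 0.763, 0.646, 0.001]
ft_force: [-2.7, -1.4, 13.3]
width: 0.241
```

```bash
python3 - <<'E'
from edge import *
from rig import manip
s=manip.snapshot("side");pickle.dump(s,open("side_p.pkl","wb"))
t=manip.snapshot("top")
cv2.imwrite("pics/f1.png",np.hstack([crop(s,290,140,40,60,10),crop(t,160,205,40,60,10)]))
E
python3 p.py
```

```text
15.85 [0.5468 0.2908 0.1859] [3.000e-04 7.631e-01 6.463e-01 8.000e-04] [-3.24 -0.9  12.72] 0.24141983526831012
```

View pics/f1.png

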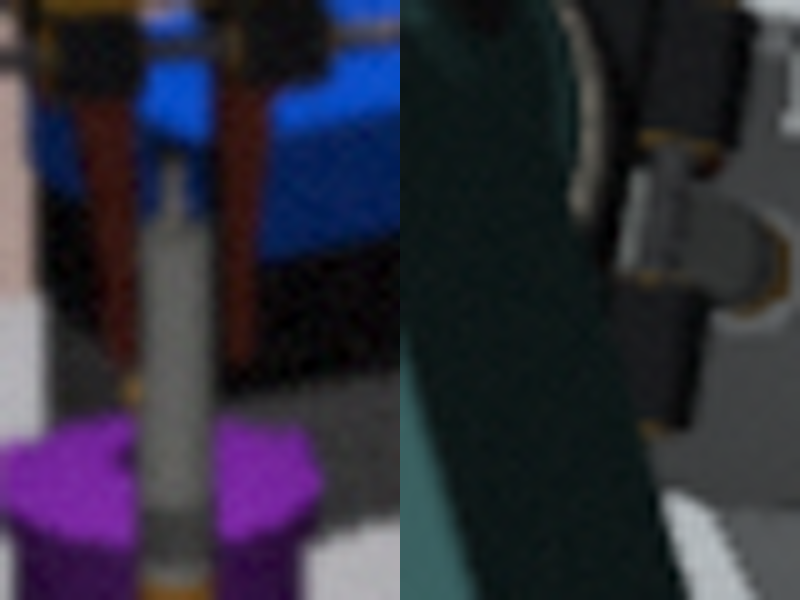

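The rod is well out: head at crop (172,150), barrel end at (180,225), so about 20 mm. It was held about 2 s at 12–15 N. Lifting off.

Request:
apply_moves(increments=[{"gripper": 0.01, "linear": [0, 0, -0.004], "rotation": [0, 0, 0]}, {"gripper": 0.01, "linear": [0, 0, -0.01], "rotation": [0, 0, 0]}, {"gripper": 0.01, "linear": [0, 0, -0.018], "rotation": [0, 0, 0]}, {"gripper": 0.01, "linear": [0, 0, -0.03], "rotation": [0, 0, 0]}, {"gripper": 0.01, "linear": [0, 0, -0.045], "rotation": [0, 0, 0]}, {"gripper": 0.01, "linear": [0, 0, -0.06], "rotation": [0, 0, 0]}, {"gripper": 0.01, "linear": [0, 0, -0.07], "rotation": [0, 0, 0]}, {"gripper": 0.01, "linear": [0, 0, -0.075], "rotation": [0, 0, 0]}, {"gripper": 0.01, "linear": [0, 0, -0.075], "rotation": [0, 0, 0]}], force=55)

```text
clock: 16.98
eef_pos: [0.5464, 0.2906, 0.2593]
tcp_rot: [0.0, 0.763, 0.646, 0.0]
ft_force: [0.4, -0.7, -1.5]
width: 0.243
```

```bash
python3 p.py .5036 -.2089 .258 -9.4; python3 - <<'E'
from edge import *
from rig import manip
s=manip.snapshot("side");pickle.dump(s,open("side_q.pkl","wb"))
s1=load("side_j.pkl")
cv2.imwrite("pics/f2.png",np.hstack([crop(s,285,120,40,60,10),crop(s1,285,120,40,60,10)]))
E
```

```text
16.975 [0.5464 0.2906 0.2593] [1.000e-04 7.631e-01 6.463e-01 2.000e-04] [ 0.36 -0.71 -1.53] 0.24312776612107992
(array([-0.4997,  0.04  ,  0.0013]), array([ 0.0004, -0.0001, -0.0014]))
```

View pics/f2.png

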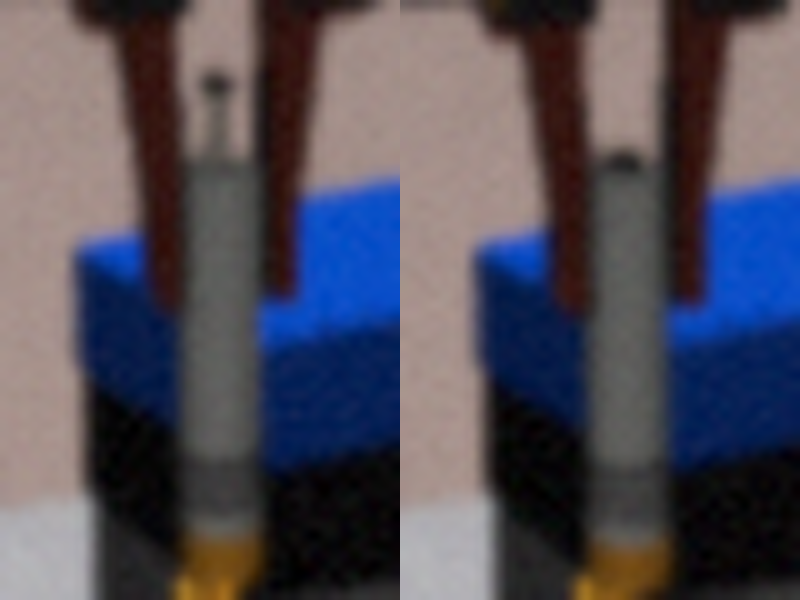

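The grip hasn't slipped and the rod is out (head at crop (215,85), barrel end at (220,165)). Returning to the stand.

Request:
apply_moves(increments=[{"gripper": 0.01, "linear": [-0.03, 0.002, 0], "rotation": [0, 0, 0]}, {"gripper": 0.01, "linear": [-0.08, 0.006, 0], "rotation": [0, 0, 0]}, {"gripper": 0.01, "linear": [-0.135, 0.011, 0], "rotation": [0, 0, 0]}, {"gripper": 0.01, "linear": [-0.19, 0.015, 0], "rotation": [0, 0, 0]}, {"gripper": 0.01, "linear": [-0.245, 0.019, 0], "rotation": [0, 0, 0]}, {"gripper": 0.01, "linear": [-0.3, 0.024, 0], "rotation": [0, 0, 0]}, {"gripper": 0.01, "linear": [-0.355, 0.028, 0], "rotation": [0, 0, 0]}, {"gripper": 0.01, "linear": [-0.41, 0.032, 0], "rotation": [0, 0, 0]}, {"gripper": 0.01, "linear": [-0.46, 0.037, 0], "rotation": [0, 0, 0]}, {"gripper": 0.01, "linear": [-0.485, 0.039, 0], "rotation": [0, 0, 0]}], force=50)

```text
clock: 18.27
eef_pos: [0.5043, -0.1968, 0.2585]
tcp_rot: [-0.0, 0.764, 0.645, -0.0]
ft_force: [-0.7, 0.3, -2.1]
width: 0.243
```

Request:
apply_moves(increments=[{"gripper": 0.01, "linear": [-0.01, 0.001, 0], "rotation": [0, 0, 0]}, {"gripper": 0.01, "linear": [-0.0147, 0.001, 0], "rotation": [0, 0, 0]}, {"gripper": 0.01, "linear": [-0.0147, 0.001, 0], "rotation": [0, 0, 0]}, {"gripper": 0.01, "linear": [-0.0147, 0.001, 0], "rotation": [0, 0, 0]}], force=50)

```text
clock: 18.77
eef_pos: [0.5035, -0.2079, 0.2591]
tcp_rot: [-0.0, 0.763, 0.647, 0.0]
ft_force: [0.7, 0.0, -1.2]
width: 0.242
```

```bash
python3 - <<'E'
from edge import *
from rig import manip
s=manip.snapshot("side");t=manip.snapshot("top")
W=np.zeros((560,800,3),np.uint8)
W[:,:400]=crop(t,390,200,100,140,4);W[:,400:]=crop(s,330,180,100,140,4)
cv2.imwrite("pics/g0.png",W)
E
python3 p.py .5036 -.2089 .140 -9.4
```

```text
18.875 [ 0.5036 -0.2081  0.2591] [-0.      0.7628  0.6467  0.    ] [-0.44  0.15 -1.79] 0.2432403851205889
(array([-0.0008,  0.0002,  0.1191]), array([-0.    , -0.0001, -0.0003]))
```

View pics/g0.png

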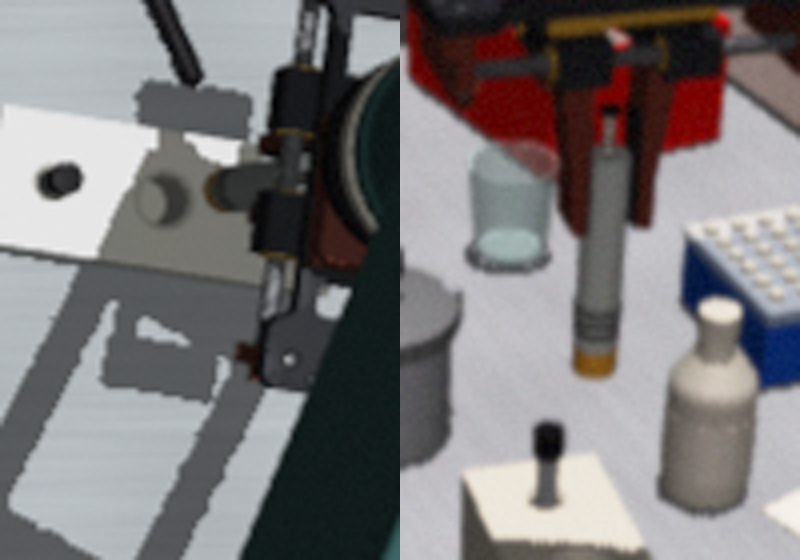

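Request:
apply_moves(increments=[{"gripper": 0.01, "linear": [-0.0008, 0.0002, 0.02], "rotation": [0, 0, 0]}, {"gripper": 0.01, "linear": [-0.0008, 0.0002, 0.05], "rotation": [0, 0, 0]}, {"gripper": 0.01, "linear": [-0.0008, 0.0002, 0.08], "rotation": [0, 0, 0]}, {"gripper": 0.01, "linear": [-0.0008, 0.0002, 0.103], "rotation": [0, 0, 0]}, {"gripper": 0.01, "linear": [-0.0008, 0.0002, 0.112], "rotation": [0, 0, 0]}, {"gripper": 0.01, "linear": [-0.0008, 0.0002, 0.112], "rotation": [0, 0, 0]}, {"gripper": 0.01, "linear": [-0.0008, 0.0002, 0.112], "rotation": [0, 0, 0]}], force=50)

```text
clock: 19.75
eef_pos: [0.5043, -0.2101, 0.1481]
tcp_rot: [0.001, 0.763, 0.646, 0.0]
ft_force: [-0.6, 0.0, -1.8]
width: 0.242
```

```bash
python3 - <<'E'
from edge import *
from rig import manip
s=manip.snapshot("side");t=manip.snapshot("top")
W=np.zeros((560,800,3),np.uint8)
W[:,:400]=crop(t,415,220,50,70,8);W[:,400:]=crop(s,350,280,50,70,8)
cv2.imwrite("pics/g1.png",W)
E
python3 p.py .5036 -.2089 .0881 -9.4
```

```text
19.85 [ 0.5043 -0.2101  0.1481] [1.000e-03 7.631e-01 6.462e-01 3.000e-04] [-0.33 -0.03 -1.39] 0.24181023682519423
(array([ 0.0012, -0.001 ,  0.06  ]), array([ 0.0019,  0.0008, -0.0014]))
```

View pics/g1.png

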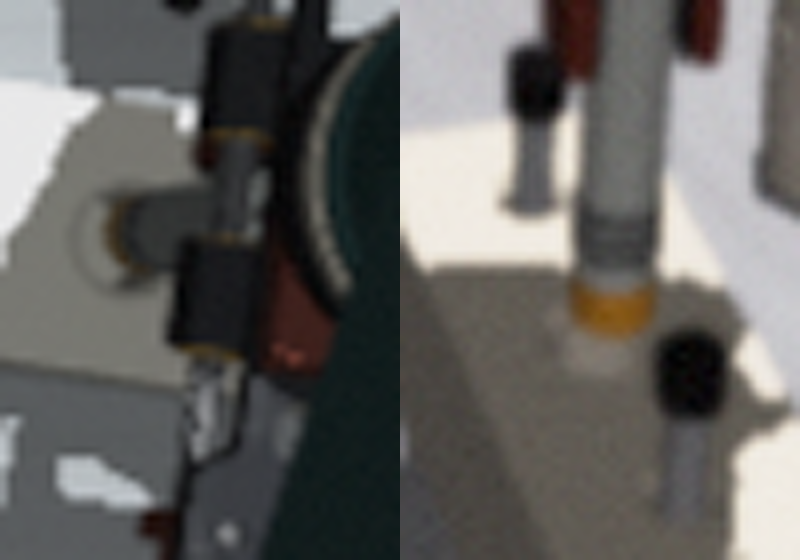

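Request:
apply_moves(increments=[{"gripper": 0.01, "linear": [0.0012, -0.001, 0.002], "rotation": [0, 0, 0]}, {"gripper": 0.01, "linear": [0.0012, -0.001, 0.005], "rotation": [0, 0, 0]}, {"gripper": 0.01, "linear": [0.0012, -0.001, 0.009], "rotation": [0, 0, 0]}, {"gripper": 0.01, "linear": [0.0012, -0.001, 0.013], "rotation": [0, 0, 0]}, {"gripper": 0.01, "linear": [0.0012, -0.001, 0.013], "rotation": [0, 0, 0]}], force=50)

```text
clock: 20.48
eef_pos: [0.5024, -0.2082, 0.1335]
tcp_rot: [-0.0, 0.763, 0.646, -0.0]
ft_force: [0.1, 0.0, -2.0]
width: 0.241
```

```bash
python3 - <<'E'
from edge import *
from rig import manip
s=manip.snapshot("side");t=manip.snapshot("top")
W=np.zeros((560,800,3),np.uint8)
W[:,:400]=crop(t,415,220,50,70,8);W[:,400:]=crop(s,350,280,50,70,8)
cv2.imwrite("pics/g2.png",W)
E
python3 p.py .5036 -.2089 .0881 -9.4
```

```text
20.575 [ 0.5027 -0.2084  0.134 ] [-1.000e-04  7.631e-01  6.462e-01 -1.000e-04] [ 0.71 -0.43 -1.55] 0.2422672911897358
(array([-0.0003,  0.001 ,  0.0459]), array([-0.0003,  0.    , -0.0014]))
```

View pics/g2.png

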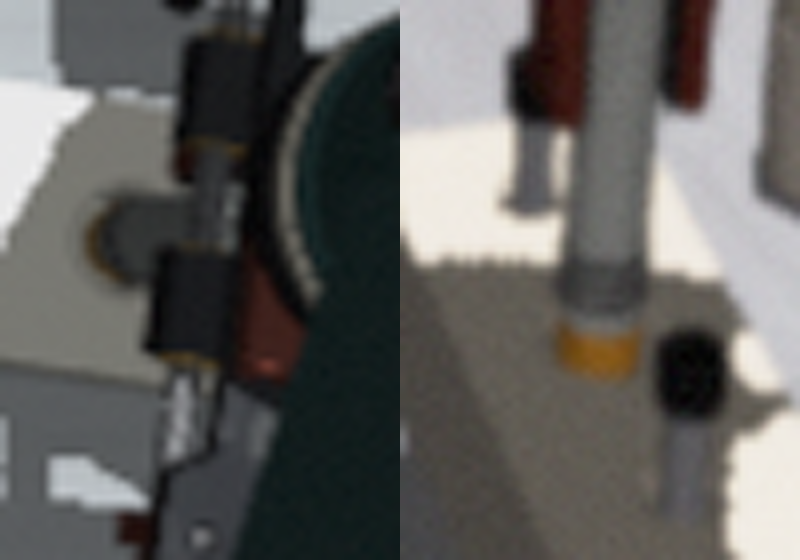

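The mouth is inside the chamfer with no contact force. I'll correct 1 mm in tool y and continue down.

Request:
apply_moves(increments=[{"gripper": 0.01, "linear": [-0.0002, 0.0007, 0.002], "rotation": [0, 0, 0]}, {"gripper": 0.01, "linear": [-0.0002, 0.0007, 0.006], "rotation": [0, 0, 0]}, {"gripper": 0.01, "linear": [-0.0002, 0.0007, 0.01], "rotation": [0, 0, 0]}, {"gripper": 0.01, "linear": [-0.0002, 0.0007, 0.01], "rotation": [0, 0, 0]}], force=50)

```text
clock: 21.08
eef_pos: [0.503, -0.2085, 0.1236]
tcp_rot: [-0.0, 0.763, 0.646, -0.0]
ft_force: [0.1, -0.0, -0.4]
width: 0.237
```

```bash
python3 p.py .5036 -.2089 .0881 -9.4
```

```text
21.075 [ 0.503  -0.2085  0.1236] [-4.000e-04  7.631e-01  6.462e-01 -2.000e-04] [ 0.14 -0.04 -0.45] 0.23733979105955236
(array([-0.0003,  0.0006,  0.0355]), array([-0.0009, -0.0002, -0.0014]))
```

Request:
apply_moves(increments=[{"gripper": 0.01, "linear": [-0.0002, 0.0005, 0.004], "rotation": [0, 0, 0]}, {"gripper": 0.01, "linear": [-0.0002, 0.0005, 0.009], "rotation": [0, 0, 0]}, {"gripper": 0.01, "linear": [-0.0002, 0.0005, 0.014], "rotation": [0, 0, 0]}, {"gripper": 0.01, "linear": [-0.0002, 0.0005, 0.018], "rotation": [0, 0, 0]}, {"gripper": 0.01, "linear": [-0.0002, 0.0005, 0.018], "rotation": [0, 0, 0]}], force=50)

```text
clock: 21.7
eef_pos: [0.5036, -0.2089, 0.1056]
tcp_rot: [-0.0, 0.763, 0.646, -0.0]
ft_force: [0.7, 0.3, -1.7]
width: 0.243
```

Request:
apply_moves(increments=[{"gripper": 0.01, "linear": [0, 0, 0.004], "rotation": [0, 0, 0]}, {"gripper": 0.01, "linear": [0, 0, 0.008], "rotation": [0, 0, 0]}, {"gripper": 0.01, "linear": [0, 0, 0.012], "rotation": [0, 0, 0]}, {"gripper": 0.01, "linear": [0, 0, 0.014], "rotation": [0, 0, 0]}, {"gripper": 0.01, "linear": [0, 0, 0.014], "rotation": [0, 0, 0]}], force=50)

```text
clock: 22.32
eef_pos: [0.5037, -0.209, 0.0919]
tcp_rot: [-0.0, 0.763, 0.646, -0.0]
ft_force: [-0.1, 0.2, -1.6]
width: 0.244
```

```bash
python3 p.py .5036 -.2089 .0881 -9.4
```

```text
22.325 [ 0.5037 -0.209   0.0919] [-2.000e-04  7.631e-01  6.462e-01 -1.000e-04] [-0.07  0.18 -1.57] 0.24394947584495794
(array([ 0.    , -0.0001,  0.0038]), array([-0.0004, -0.    , -0.0014]))
```

Down to the floor in small steps, until I feel it.

Request:
apply_moves(increments=[{"gripper": 0.01, "linear": [0, 0, 0.001], "rotation": [0, 0, 0]}, {"gripper": 0.01, "linear": [0, 0, 0.002], "rotation": [0, 0, 0]}, {"gripper": 0.01, "linear": [0, 0, 0.003], "rotation": [0, 0, 0]}, {"gripper": 0.01, "linear": [0, 0, 0.003], "rotation": [0, 0, 0]}], force=50)

```text
clock: 22.82
eef_pos: [0.5038, -0.209, 0.089]
tcp_rot: [-0.0, 0.763, 0.646, -0.0]
ft_force: [0.1, 0.4, -2.2]
width: 0.246
```

Request:
apply_moves(increments=[{"gripper": 0.01, "linear": [0, 0, 0.0007], "rotation": [0, 0, 0]}, {"gripper": 0.01, "linear": [0, 0, 0.0012], "rotation": [0, 0, 0]}, {"gripper": 0.01, "linear": [0, 0, 0.0012], "rotation": [0, 0, 0]}], force=50)

```text
clock: 23.2
eef_pos: [0.5039, -0.2091, 0.088]
tcp_rot: [0.0, 0.763, 0.646, -0.0]
ft_force: [-0.5, -0.7, 0.8]
width: 0.243
```

The floor is reached, with force starting to rise at TCP z 0.088, the same as when I gripped it. Opening.

Request:
apply_moves(increments=[{"gripper": 0.03, "linear": [0, 0, 0], "rotation": [0, 0, 0]}, {"gripper": 0.05, "linear": [0, 0, 0], "rotation": [0, 0, 0]}, {"gripper": 0.07, "linear": [0, 0, 0], "rotation": [0, 0, 0]}, {"gripper": 0.085, "linear": [0, 0, 0], "rotation": [0, 0, 0]}, {"gripper": 0.085, "linear": [0, 0, 0], "rotation": [0, 0, 0]}, {"gripper": 0.085, "linear": [0, 0, 0], "rotation": [0, 0, 0]}, {"gripper": 0.085, "linear": [0, 0, 0], "rotation": [0, 0, 0]}], force=20)

```text
clock: 24.08
eef_pos: [0.5038, -0.209, 0.0879]
tcp_rot: [0.0, 0.763, 0.646, -0.0]
ft_force: [0.2, 0.1, -0.2]
width: 0.959
```

```bash
python3 - <<'E'
from edge import *
from rig import manip
s=manip.snapshot("side");t=manip.snapshot("top")
W=np.zeros((560,800,3),np.uint8)
W[:,:400]=crop(t,390,200,100,140,4);W[:,400:]=crop(s,330,240,100,140,4)
cv2.imwrite("pics/g3.png",W)
E
python3 p.py
```

```text
24.175 [ 0.5038 -0.209   0.0879] [-0.000e+00  7.631e-01  6.463e-01 -1.000e-04] [ 0.18 -0.44 -0.33] 0.9652999237967128
```

View pics/g3.png

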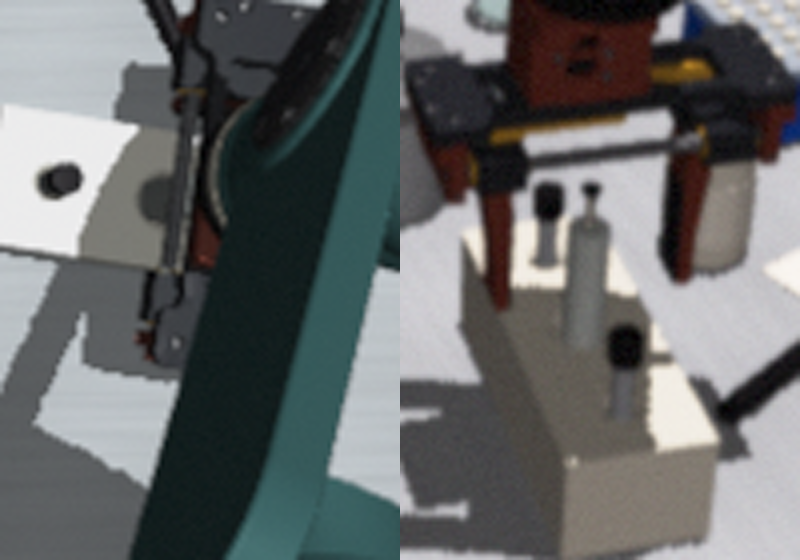

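The gauge stands free with its rod out: head at crop (591,190), barrel end at (588,225). The arm goes straight up, then aside so the top camera can see.

Request:
apply_moves(increments=[{"gripper": 0.085, "linear": [0, 0, -0.01], "rotation": [0, 0, 0]}, {"gripper": 0.085, "linear": [0, 0, -0.03], "rotation": [0, 0, 0]}, {"gripper": 0.085, "linear": [0, 0, -0.06], "rotation": [0, 0, 0]}, {"gripper": 0.085, "linear": [0, 0, -0.1], "rotation": [0, 0, 0]}, {"gripper": 0.085, "linear": [0, 0, -0.14], "rotation": [0, 0, 0]}, {"gripper": 0.085, "linear": [0, 0, -0.17], "rotation": [0, 0, 0]}, {"gripper": 0.085, "linear": [0.04, 0, -0.18], "rotation": [0, 0, 0]}, {"gripper": 0.085, "linear": [0.09, 0, -0.18], "rotation": [0, 0, 0]}, {"gripper": 0.085, "linear": [0.14, 0, -0.18], "rotation": [0, 0, 0]}, {"gripper": 0.085, "linear": [0.19, 0, -0.18], "rotation": [0, 0, 0]}])

```text
clock: 25.42
eef_pos: [0.5353, -0.0201, 0.2688]
tcp_rot: [0.0, 0.763, 0.646, 0.0]
ft_force: [0.9, 1.0, -0.2]
width: 0.967
```

Request:
apply_moves(increments=[{"gripper": 0.085, "linear": [0.03, 0, 0], "rotation": [0, 0, 0]}, {"gripper": 0.085, "linear": [0.05, 0, 0], "rotation": [0, 0, 0]}, {"gripper": 0.085, "linear": [0.05, 0, 0], "rotation": [0, 0, 0]}, {"gripper": 0.085, "linear": [0.05, 0, 0], "rotation": [0, 0, 0]}])

```text
clock: 25.92
eef_pos: [0.5433, 0.0268, 0.2679]
tcp_rot: [0.0, 0.763, 0.646, -0.0]
ft_force: [1.1, 0.4, 0.6]
width: 0.964
```

```bash
python3 - <<'E'
from edge import *
from rig import manip
s=manip.snapshot("side");t=manip.snapshot("top");pickle.dump((s,t),open("end.pkl","wb"))
W=np.zeros((560,800,3),np.uint8)
W[:,:400]=crop(t,390,180,100,140,4);W[:,400:]=crop(s,330,240,100,140,4)
cv2.imwrite("pics/g4.png",W);cv2.imwrite("pics/g5.png",s["image"][:,:,::-1])
E
python3 p.py
```

```text
26.025 [0.5433 0.0265 0.2679] [ 1.000e-04  7.636e-01  6.457e-01 -2.000e-04] [-0.34  0.63  0.06] 0.9647550227978359
```

View pics/g4.png

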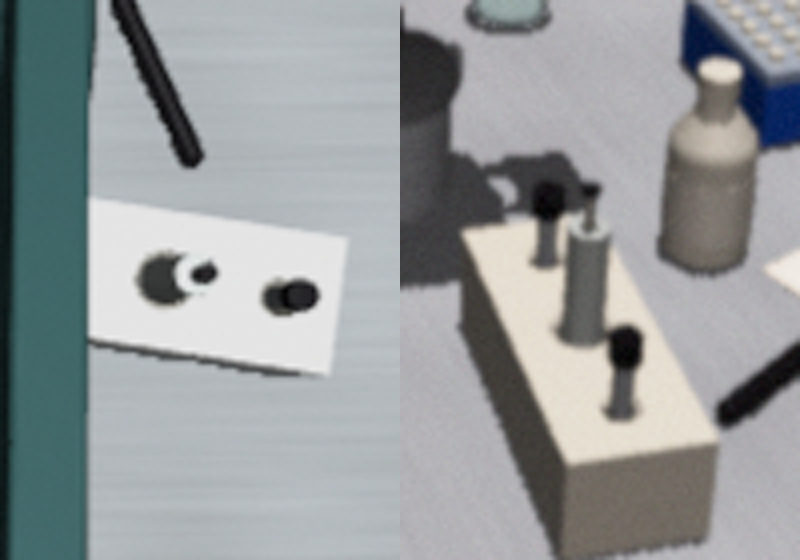

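View pics/g5.png

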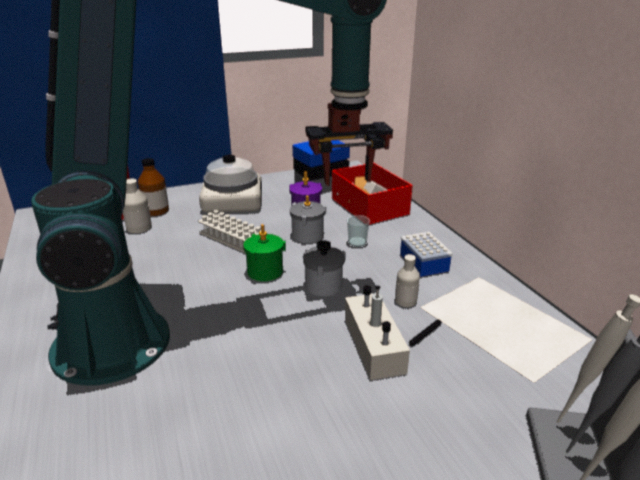

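```bash
python3 - <<'E'
from h import *
s,t=load("end.pkl")
print("rod head",tri(t,(440.6,247.7),s,(377.3,286.8)))
print("barrel end",tri(t,(438.7,248.4),s,(376.6,296.5)))
from rig import manip
print(manip.get_state()["qd"].round(3)); print(manip.hand_in())
E
```

```text
rod head (array([ 0.50448088, -0.20821697,  0.14537202]), np.float64(0.0015405452427154564))
barrel end (array([ 0.50362319, -0.21003921,  0.12389806]), np.float64(0.002172342151790774))
[-0.003  0.001  0.001  0.002 -0.     0.004]
the job is handed in; nothing more can be done
None
```

I pressed the gauge on the valve of the grey jar, put it back in the stand's middle hole with its rod out, let go and handed the job in at about 26 s. No verdict was reported.

- **Pressing:** contact force held at about 12–16 N for roughly 2 s, from the wrist force plus the gauge's weight. No reading came near 20 N, but the readings are noisy by about 1 N and were only taken at the end of each move. There was also about 3 N of sideways force during the press.
- **Replacing:** the gauge touched the hole's floor at TCP z 0.088, the same height at which I gripped it.
- **Last check:** from both cameras, the barrel end is at z ≈ 0.124, where 0.123 is expected when fully down. The rod head is at z ≈ 0.145, so the rod is out by about 20 mm. The gauge stands upright within about 1 mm of where it started.
- **Bystanders:** in the side picture they all look undisturbed. I didn't measure them, and in the last top picture the arm hid one spike.
- **Disagreements:** the two cameras differed by 1.5–2.5 mm, so I aligned the mouth to the stem by comparing both in the same image. One gripper call was refused for a missing rotation field; I repeated it correctly.

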